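# Pack the two-layer spares kit box on the electronics bench

## Task

Pack the kit box in two layers: set the heat sink in the long cavity and the transformer in the short cavity at the bottom, then fit the divider level onto the posts inside the box, and last lay the large circuit board flat in the divider's fenced pocket. Lower each piece into place rather than letting it fall, let go of everything, and leave the other things on the bench where they are.

Things in the scene. Friction and masses are not known exactly. Their poses are not given: they have to be found in the camera images.
- box: (all sizes here in mm) fixed grey open kit box, outside 212 (own x) x 162 (own y) x 65 tall; walls 6, floor 5 thick, so inside 200 x 150 x 60 deep. Origin: centre of its underside, z up. In each inner corner stands a black post 14 x 14, its top 49 above the underside (44 above the inner floor): the divider rests on these four. On the floor black ribs 4 wide and 8 high fence two cavities
- long_cavity (a point): centre of the long bottom cavity, on the inner floor (5 above the box's underside), 60 to the box's -x side; clear opening 54 (box x) x 108 (box y), fence 8 high; for the heat sink. Axes as the box
- short_cavity (a point): centre of the short bottom cavity, on the inner floor, 50 to the box's +x side; clear opening 60 (box x) x 74 (box y), fence 8 high; for the transformer. Axes as the box
- ledge (a point): centre of the box at the height of the post tops, 49 above the underside: where the origin of the fitted divider belongs (16 below the box rim). Axes as the box
- divider: loose grey divider plate, 192 (own x) x 142 (own y) x 5 thick, about 250 g, lying flat; origin: centre of its underside. On top: an upright grip rib 12 thick (x) x 80 long (y) x 32 high, 28 to the -x side of the centre, near the plate's centre of mass; a fenced board pocket on the +x side; and four fuses in a low block (24 x 90, rising 19 above the plate's upper face with the fuses) along the -x edge. It fits the box either way round with 4 play on each side
- rib_top (a point): centre of the top of the divider's grip rib, 37 above the divider's underside. Axes as the divider
- board_pocket (a point): centre of the board pocket, on the divider's upper face (5 above its underside), 34 to the +x side; clear opening 80 (x) x 104 (y), fence 4 wide and 6 high; nearest face of the grip rib is 56 away. Axes as the divider
- heatsink: aluminium heat sink lying on its base: base 46 (own x) x 100 (own y) x 6, on it a pack of fins 28 (x) x 100 (y), top 40 above the underside; about 250 g. Origin: centre of its underside. Fits the long cavity either way round
- transformer: mains transformer: steel foot 52 (own x) x 66 (own y) x 4, dark laminated core 40 (x) x 54 (y) on it, its top 40 above the underside, a pale coil 30 (x) showing at the y ends up to the foot's edge; about 450 g. Origin: centre of its underside. Fits the short cavity either way round
- board: larger green circuit board: 72 (own x) x 96 (own y) x 4, with a black block 28 (x) x 50 (y) at its middle, the place to hold it, top 30 above the underside; low components around it (up to 14 above the underside); about 140 g. Origin: centre of its underside. Fits the board pocket either way round
- spool: bystander, leave where it is: metal solder spool, 57 dia x 41 tall, standing
- flux: bystander, leave where it is: small white bottle, 36 dia x 65 tall, standing
- tape: bystander, leave where it is: amber tape roll, 84 dia x 18 tall, lying flat
- driver: bystander, leave where it is: screwdriver, 180 long, lying
- tin: bystander, leave where it is: small open aluminium tin, 64 dia x 30 tall
- bareboard: bystander, leave where it is: small spare circuit board, 50 x 70, about 13 tall with its connector
Things that resemble listed ones, but are neither listed nor needed, are in the scene too. What is shaped like the board but brown is not meant. What is shaped like the transformer but blue is not meant.

How it is judged:
By the outcome, as a careful person would: the job done as asked, in the order asked, and still so for the second after the job is handed in, with the robot touching nothing.
It also fails if it takes over 72 s, if anything falls off the work surface, if the arm or the gripper's body presses on something with over 40 N, if the wrist force passes 120 N, or if a joint passes its speed limit or range.

## Robot

A 6-joint arm with a two-finger parallel gripper is mounted at the origin on the work surface. World frame = base frame: x ahead of the robot, y to its left, z up, the work surface at z = 0. Lengths are in m, angles in rad, forces in N, time in s.
With the tool pointing down it reaches from about 0.275 to 0.725 m from the base axis. Payload 5.6 kg.
Tool frame: the origin (TCP) lies between the finger pads; the fingertips stand 11 mm ahead of it and the grasp point (between the pads) lies 8 mm behind it; y points along the fingers, z is the direction in which the jaws open and shut, and the axes are right-handed (so a half turn about y gives the same grasp; the last joint's range is limited). The gripper opens to 85 mm and grips with 20 to 120 N. Pads are 22 mm wide; open, the fingers measure 114 mm over their backs; the gripper's body (76 mm by 85 mm) begins 54 mm behind the grasp point. The pads swing forward as they close: fully open they stand 13 mm farther back than shut.
Start: joints at [1.406, 0.255, 0.108, 0, -1.424, -0.285], TCP at [0.239, 0.495, 0.242] pointing down, gripper open.
Joint ranges: [-2.95, 2.95], [-1.21, 1.97], [-1.09, 1.5], [-2.87, 1.71], [-2.94, -0.07], [-3.05, 3.05]. Speed limits (rad/s): [2.57, 2.57, 3.14, 3.14, 3.14, 3.14].

## Interface

Orientations are given as a unit quaternion [x, y, z, w].
In Python, from rig import readout, eyes, ticket gives the robot as it stands.
- The arm moves only by the shell command python3 -m crank 'ROWS' [FORCE]. ROWS is JSON, a list of rows, each a list of 7 numbers: the shift along the tool's x, y, z in mm, then the turn, a rotation vector about the tool's x, y, z in degrees, then the gripper's target within -1 to 1 (fully open at 1, half-way at 0, shut at -1). In form: [[dx, dy, dz, ax, ay, az, grip], ...]. A call has 1 to 8 rows; each row shifts and turns the commanded pose from where the row before left it, along the tool's axes as they then stand; what a row does not reach is not made up. A row lasts 1/12 s, in which the tool goes at most 41.7 mm and 7.16 degrees, less where a joint would pass 70% of its speed; a pose out of reach is approached as far as the arm can. A call is refused whole if a number of a shift passes 41.7 or a number of a turn 7.16, either way. A call with a gripper value outside its range is refused whole. The fingers move at their own pace and stop on an object; FORCE is the grip in N (left out, the last holds). Time passes only in rows, so rows that do not move let the fingers close. It gives the time, the measured TCP pose, the force and the opening at its end, in the units of the state.
- readout.read_state(): the state, without advancing time (a new reading comes with each control period).
- eyes.capture(name): name is "scene" or "top"; returns the picture (400x640x3 uint8, blue, green, red); there is no depth.
- eyes.get_calibration(name): a dict with "fov_y" (degrees; the focal length in pixels is half the picture's height over the tangent of half this angle, whatever the lens; pixels are square), "cx", "cy" (the principal point, pixels), "T" (4x4, takes a point from camera to world coordinates). Camera axes: x right, y down, z forward; pixel columns grow to the right and rows downward; lengths in m; the calibration is good to about 2 mm. A picture is of the moment at which its call begins. get_calibration takes no time and is no camera call.
- ticket.sign_off(): hands the job in, once; it reports no verdict.
The state is a dict: "time_s": time; "joints": joint angles; "qd": joint speeds; "joint_torque": joint torques, N m; "tool_pos": TCP position; "orientation": TCP orientation; "contact_force": force on the tool from outside, world axes, zero at the start; "moment": the same for the moment, N m; "grip_width": opening from 0.0 (shut) to 1.0 (fully open).
Only numpy, scipy, OpenCV 4.12 (cv2) and the standard library are available. Lean on these libraries where they do the work, as an engineer would, in place of code of your own. Each camera call takes 0.05 s, during which the arm holds its last target.

## Working session

There is one attempt and no reset: what is moved stays moved. The work goes in short steps, Python scripts to look and compute and a shell command to move; the robot and the scene stay as the last step left them, time stands still between calls to the robot, and variables do not carry over. Pictures are saved under pics/ and viewed, and the job is handed in when it is done.

```bash
ls; mkdir -p pics; python3 - <<'E'
from rig import readout, eyes
import cv2, json
s=readout.read_state(); print(s)
for n in ("scene","top"):
    im=eyes.capture(n); cv2.imwrite(f"pics/{n}0.png",im); c=eyes.get_calibration(n); print(n,c)
E
```

```text
pics
{'time_s': 0.0, 'joints': array([ 1.40555896e+00,  2.55723593e-01,  1.06997488e-01, -4.78644475e-04,
       -1.42392068e+00, -2.84611779e-01]), 'qd': array([ 0.0005337 , -0.00019603, -0.00059999, -0.00019169, -0.00076377,
        0.00034795]), 'joint_torque': array([ 2.83138861e-04, -3.86630380e+01,  2.37939870e+01,  5.36516637e+00,
       -6.09781928e-03, -4.69145192e-06]), 'tool_pos': array([0.23888701, 0.49487031, 0.24140475]), 'orientation': array([-0.15760419, -0.68862649,  0.6899526 ,  0.15786031]), 'contact_force': array([-0.26062545, -0.100963  ,  0.91339448]), 'moment': array([ 0.06633356,  0.01300473, -0.04107545]), 'grip_width': 0.9990307366087435}
scene {'fov_y': 54.02933863177711, 'cx': 327.5855537257184, 'cy': 203.51935546910542, 'T': array([[ 0.26856932,  0.73403628, -0.62374776,  1.12501531],
       [ 0.96325339, -0.2071198 ,  0.17100961, -0.2119244 ],
       [-0.00366325, -0.64675508, -0.76268896,  0.79093606],
       [ 0.        ,  0.        ,  0.        ,  1.        ]])}
top {'fov_y': 57.318444526437716, 'cx': 325.3794340615904, 'cy': 200.4471846041385, 'T': array([[ 0.01121667, -0.99931843,  0.03516897,  0.48965115],
       [-0.99935624, -0.01240185, -0.03366462, -0.0183282 ],
       [ 0.03407783, -0.03476873, -0.99881422,  1.09639335],
       [ 0.        ,  0.        ,  0.        ,  1.        ]])}
```

View pics/scene0.png

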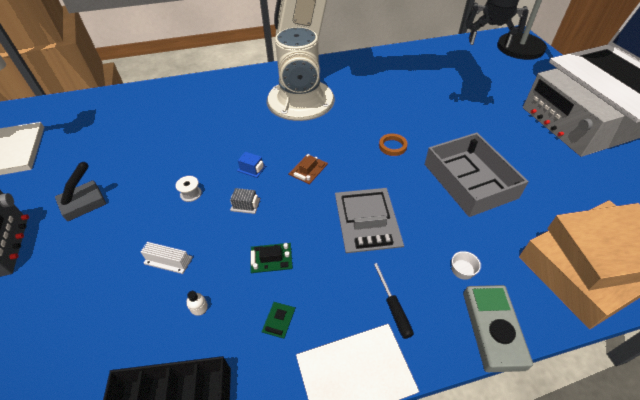

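View pics/top0.png

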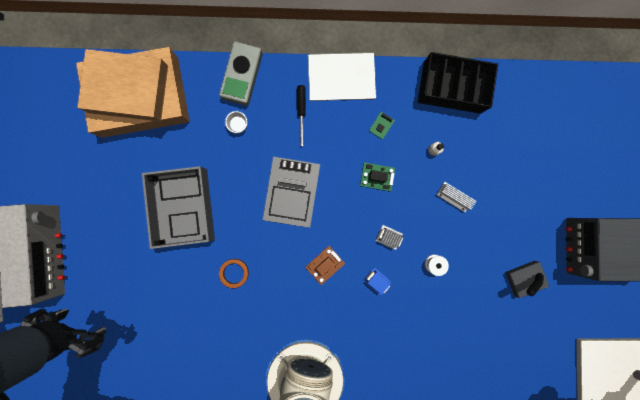

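```bash
cat > h.py <<'E'
import numpy as np, cv2
from rig import readout, eyes
from scipy.spatial.transform import Rotation as Ro
def cal(n):
    c=eyes.get_calibration(n); f=200/np.tan(np.radians(c['fov_y']/2)); return f,c['cx'],c['cy'],np.array(c['T'])
def ray(n,uv):
    f,cx,cy,T=cal(n); uv=np.atleast_2d(np.asarray(uv,float))
    d=np.c_[(uv[:,0]-cx)/f,(uv[:,1]-cy)/f,np.ones(len(uv))]@T[:3,:3].T
    return T[:3,3],d
def plane(n,uv,z):
    o,d=ray(n,uv); return o+d*((z-o[2])/d[:,2])[:,None]
def proj(n,P):
    f,cx,cy,T=cal(n); P=np.atleast_2d(P); q=(P-T[:3,3])@T[:3,:3]
    return np.c_[cx+f*q[:,0]/q[:,2],cy+f*q[:,1]/q[:,2]]
E
python3 - <<'E'
from h import *
s=readout.read_state(); print(Ro.from_quat(s['orientation']).as_matrix().round(3))
t=cv2.imread('pics/top0.png'); sc=cv2.imread('pics/scene0.png')
def crop(im,x0,y0,w,h,k): return cv2.resize(im[y0:y0+h,x0:x0+w],None,fx=k,fy=k,interpolation=cv2.INTER_CUBIC)
cv2.imwrite('pics/c1.png',crop(t,300,100,200,150,4))
cv2.imwrite('pics/c2.png',crop(t,130,150,200,110,4))
cv2.imwrite('pics/c3.png',crop(sc,130,140,200,150,4))
cv2.imwrite('pics/c4.png',crop(sc,330,120,200,140,4))
E
```

```text
[[-0.901 -0.001 -0.435]
 [ 0.435 -0.002 -0.901]
 [-0.    -1.     0.002]]
```

View pics/c1.png

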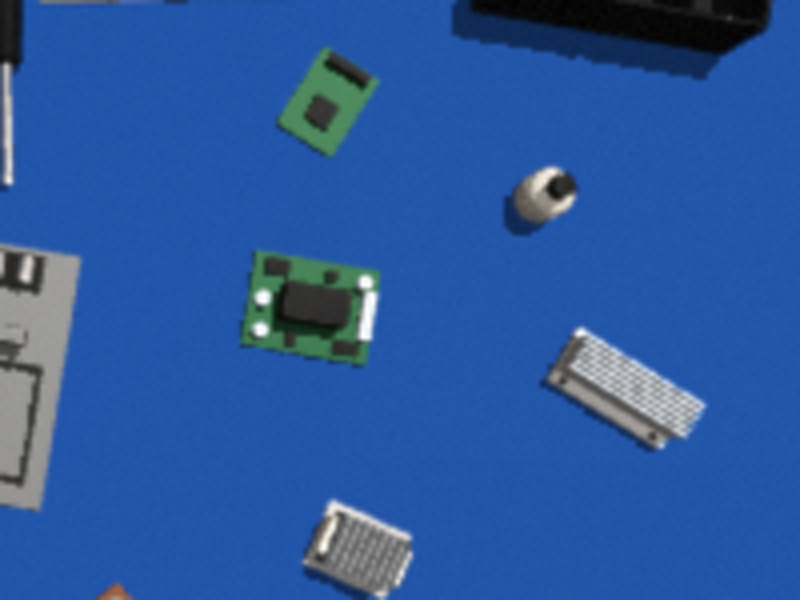

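View pics/c2.png

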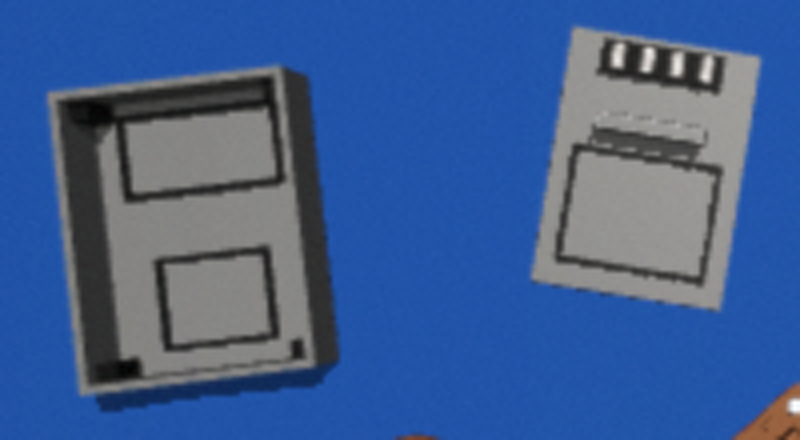

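View pics/c3.png

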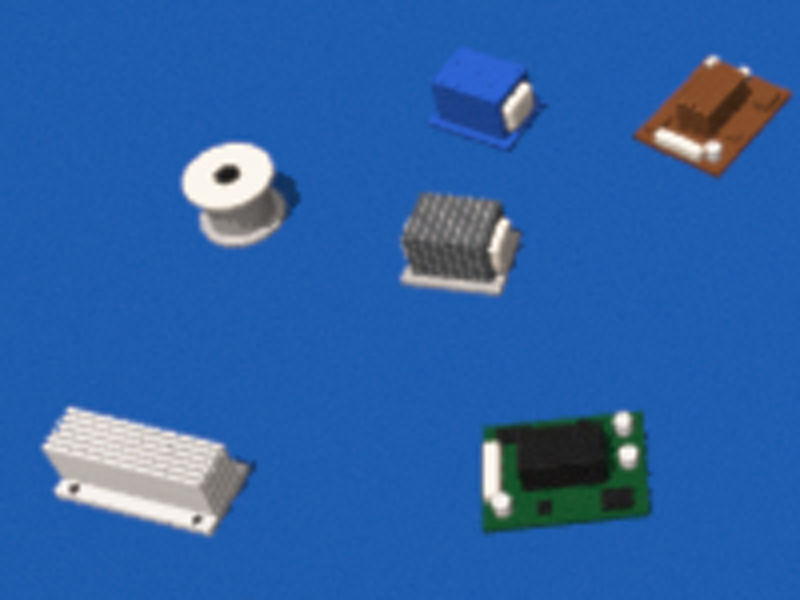

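View pics/c4.png

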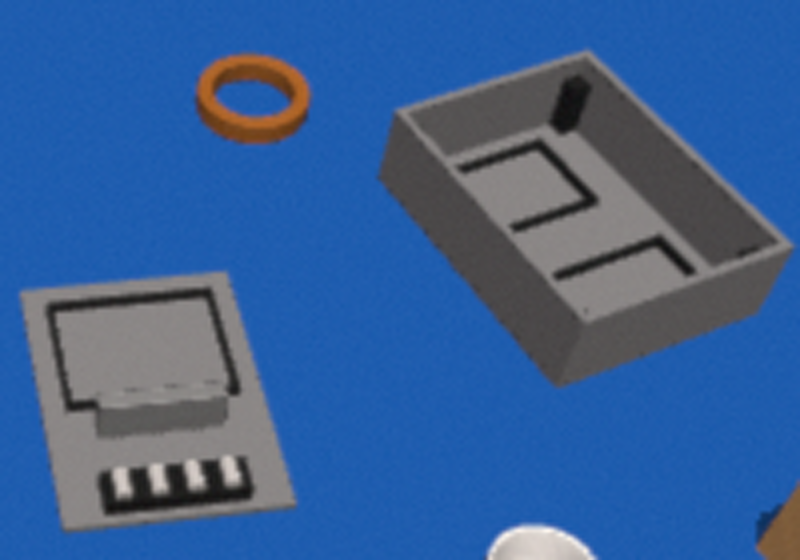

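```bash
cat > seg.py <<'E'
from h import *
def nonblue(im):
    b,g,r=[im[...,i].astype(int) for i in range(3)]
    sat=b-np.maximum(r,0)   # bench: b>>r
    return ((sat<60)).astype(np.uint8)*255
def rect(n,im,win,z,mask,k=4):
    x0,y0,w,h=win
    sub=cv2.resize(im[y0:y0+h,x0:x0+w],None,fx=k,fy=k,interpolation=cv2.INTER_CUBIC)
    m=mask(sub); cs,_=cv2.findContours(m,cv2.RETR_EXTERNAL,cv2.CHAIN_APPROX_NONE)
    c=max(cs,key=cv2.contourArea)[:,0,:].astype(float)
    uv=(c+0.5)/k-0.5+[x0,y0]
    P=plane(n,uv,z)[:,:2]*1000
    (cx,cy),(a,b),ang=cv2.minAreaRect(P.astype(np.float32))
    H=cv2.convexHull(P.astype(np.float32))
    return np.array([cx,cy]),(a,b),ang,P,uv
E
python3 - <<'E'
from seg import *
for n in ('top','scene'):
    im=cv2.imread(f'pics/{n}0.png')
    W={'top':dict(divider=(255,150,75,85,5),board=(350,155,55,42,4),hs=(428,172,55,50,20),tr=(368,220,42,35,0),box=(135,155,90,105,65)),
       'scene':dict(divider=(325,178,85,80,5),board=(242,236,60,45,4),hs=(132,235,65,45,0),tr=(222,183,45,35,0))}[n]
    for k,(a,b,c,d,z) in W.items():
        r=rect(n,im,(a,b,c,d),z/1000,nonblue); print(n,k,r[0].round(1),np.round(r[1],1),round(r[2],2))
E
```

```text
top divider [552.8  47.4] [143.2 193.1] 81.49
top board [ 601.9 -210.1] [97.5 72.7] 80.99
top hs [ 540.6 -442.3] [113.1  49.3] 59.14
top tr [ 419.1 -249.3] [75.7 55.5] 66.31
top box [502.9 357. ] [214.3 179.3] 7.6
scene divider [555.8  48.4] [143.1 195.1] 81.52
scene board [ 604.  -209.3] [96.9 74.1] 81.43
scene hs [ 533.3 -452.3] [130.4  59.4] 59.29
scene tr [ 406.7 -245. ] [80.7 80.9] 66.18
```

```bash
python3 - <<'E'
from seg import *
im=cv2.imread('pics/top0.png')
g=cv2.cvtColor(im,cv2.COLOR_BGR2GRAY)
print(im[200,200:216].tolist()); print(g[195,140:160]); print(g[236:252,180]); print(im[236:252,180].tolist())
def bright(t):
    def f(s):
        gr=s.min(axis=2); return ((gr>t)).astype(np.uint8)*255
    return f
for t in (75,85,95):
    r=rect('top',im,(135,155,90,105),.065,bright(t)); print('box',t,r[0],r[1],r[2])
for t in (150,170,190):
    r=rect('top',im,(428,172,55,50),.040,bright(t)); print('hs',t,r[0],r[1],r[2])
E
```

```text
[[134, 136, 136], [134, 137, 138], [131, 134, 134], [123, 125, 126], [72, 72, 72], [48, 49, 50], [47, 46, 46], [48, 48, 46], [50, 49, 47], [59, 51, 48], [102, 62, 40], [163, 82, 34], [168, 83, 33], [169, 83, 32], [170, 85, 33], [169, 83, 33]]
[ 77  77  78  87 117 123  85  54  49  48  49  48  49  49  57  95 129 134
 131 121]
[ 59 128 133 133 135 127  97 125 125  71  43  41  48  73  76  77]
[[58, 59, 59], [126, 128, 129], [129, 133, 133], [131, 133, 134], [133, 135, 135], [126, 127, 129], [97, 96, 98], [124, 124, 126], [127, 125, 125], [102, 73, 56], [90, 45, 20], [90, 43, 19], [103, 51, 21], [158, 78, 31], [167, 82, 31], [169, 82, 32]]
box 75 [503.04779053 365.57897949] (213.11842346191406, 163.72024536132812) 7.617977142333984
box 85 [502.94012451 365.64614868] (212.58380126953125, 163.12338256835938) 7.617619037628174
box 95 [502.97891235 365.61633301] (211.6070098876953, 162.128662109375) 7.616694450378418
hs 150 [ 547.15289307 -440.62747192] (108.64791870117188, 29.61859703063965) 59.201744079589844
hs 170 [ 547.2434082  -440.62661743] (107.37321472167969, 28.44505500793457) 58.96913528442383
hs 190 [ 583.03515625 -403.38232422] (3.6683273315429688, 7.406398296356201) 0.8027676343917847
```

```bash
python3 - <<'E'
from seg import *
im=cv2.imread('pics/top0.png'); sc=cv2.imread('pics/scene0.png')
def crop(im,x0,y0,w,h,k): return cv2.resize(im[y0:y0+h,x0:x0+w],None,fx=k,fy=k,interpolation=cv2.INTER_CUBIC)
a=crop(im,430,175,50,40,8);b=crop(sc,135,238,62,40,8)
c=crop(im,370,220,40,35,8);d=crop(sc,225,184,45,32,8)
def pad(x): o=np.zeros((320,500,3),np.uint8); o[:x.shape[0],:x.shape[1]]=x[:320,:500]; return o
cv2.imwrite('pics/z1.png',cv2.resize(np.vstack([np.hstack([pad(a),pad(b)]),np.hstack([pad(c),pad(d)])]),(800,512)))
E
```

```text
(no output)
```

View pics/z1.png

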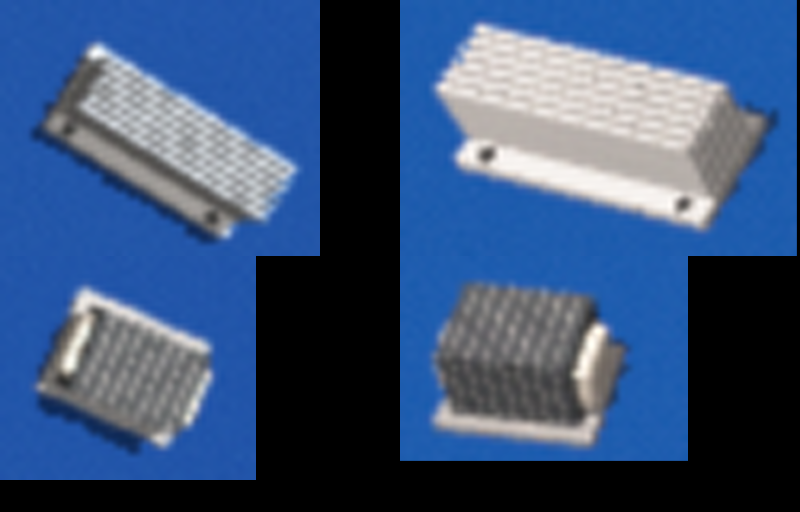

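```bash
python3 - <<'E'
from seg import *
def P(n,u,v,z): return (plane(n,[u,v],z)[0]*1000).round(1)
m=lambda x,y,x0,y0,ox,oy:((x-ox)/6.4+x0-.44,(y-oy)/6.4+y0-.44)
for nm,n,q,(x0,y0,ox,oy),z in [
 ('hs fins','top',[(103,58),(297,168),(265,220),(78,107)],(430,175,0,0),.04),
 ('hs fins','scene',[(480,27),(727,88),(690,150),(437,87)],(135,238,400,0),.04),
 ('tr foot','top',[(82,288),(212,345),(165,447),(38,388)],(370,220,0,256),.003),
 ('tr core','scene',[(467,287),(597,297),(573,363),(437,350)],(225,184,400,256),.04)]:
    p=np.array([P(n,*m(x,y,x0,y0,ox,oy),z) for x,y in q])
    e=np.diff(np.vstack([p,p[:1]]),axis=0)[:,:2]
    print(nm,n,p.mean(0),np.hypot(*e.T).round(1),np.degrees(np.arctan2(e[:,1],e[:,0])).round(1))
    print(p[:,:2].tolist())
# base edge of hs in scene front
a=P('scene',*m(457,165,135,238,400,0),0);b=P('scene',*m(708,228,135,238,400,0),0);print(a,b)
a=P('top',*m(38,130,430,175,0,0),0.0);b=P('top',*m(225,240,430,175,0,0),0.0);print(a,b)
E
```

```text
hs fins top [ 544.25  -444.025   40.   ] [102.5  28.2 100.3  25.4] [-118.7  148.2   59.7  -27.2]
[[580.5, -405.7], [531.3, -495.6], [507.3, -480.7], [557.9, -394.1]]
hs fins scene [ 546.35  -442.725   40.   ] [ 99.6  26.6 100.2  27. ] [  58.9  -30.7 -120.9  148. ]
[[509.2, -478.4], [560.6, -393.1], [583.5, -406.7], [532.1, -492.7]]
tr foot top [ 421.15 -247.25    3.  ] [66.8 52.7 65.7 51.1] [-113.   155.3   65.7  -23.5]
[[457.9, -227.1], [431.8, -288.6], [383.9, -266.6], [411.0, -206.7]]
tr core scene [ 421.725 -243.65    40.   ] [53.8 35.6 55.3 34.5] [  68.4  -24.2 -112.9  153.1]
[[396.0, -261.1], [415.8, -211.1], [448.3, -225.7], [426.8, -276.7]]
[ 538.1 -499.6    0. ] [ 590.1 -411.9    0. ]
[ 549.3 -389.2    0. ] [ 498.2 -478.9    0. ]
```

```bash
cat > plan.py <<'E'
from h import *
import sys
def show():
    s=readout.read_state(); R=Ro.from_quat(s['orientation']).as_matrix()
    hd=np.degrees(np.arctan2(R[1,2],R[0,2]))
    print('t %.2f tcp %s head %.2f down(%.4f,%.4f) F %s grip %.3f j1 %.2f j6 %.2f'%(s['time_s'],(s['tool_pos']*1000).round(1),hd,R[0,1],R[1,1],s['contact_force'].round(1),s['grip_width'],s['joints'][0],s['joints'][5]))
    return s['tool_pos']*1000,R,hd
def go(p,heading,g,vmax=38,q=1.0,ramp=2,start=None):
    """heading mod 180 nearest -> rows. start=(pos,R)"""
    p0,R,hd=show()
    if start is not None: p0,R=start
    d=(heading-hd+90)%180-90
    p=np.array(p,float); D=p-p0; L=np.linalg.norm(D)
    n=max(int(np.ceil(L/vmax)),int(np.ceil(abs(d)/6.5)),1)
    n+=ramp if n>2 else 0
    w=np.ones(n)
    if n>4 and ramp: w[[0,-1]]=.35; w[[1,-2]]=.75
    w/=w.sum(); rows=[]; cur=p0.copy(); Rc=R.copy(); turned=0
    for i in range(n):
        tgt=p0+D*w[:i+1].sum()
        sh=np.round(Rc.T@(tgt-cur)/q)*q
        cur=cur+Rc@sh
        ang=np.round((d*w[:i+1].sum()-turned)*5)/5
        turned+=ang
        Rc=Rc@Ro.from_rotvec([0,-np.radians(ang),0]).as_matrix()
        rows.append([float(x) for x in sh]+[0,float(-ang),0,g])
    for i in range(0,n,8): print(str([[int(x) if x==int(x) else round(x,2) for x in r] for r in rows[i:i+8]]).replace(' ',''))
    print('end',cur.round(1),'turn',turned,'of',round(d,1),'rows',n)
E
python3 - <<'E'
from plan import *
go([545.3,-443.3,160],-30.7,1)
E
```

```text
t 0.10 tcp [238.9 494.9 241.5] head -115.77 down(-0.0007,-0.0016) F [ 0.5 -0.1  0.2] grip 1.006 j1 1.41 j6 -0.28
[[-9,1,9,0,-1,0,1],[-18,2,20,0,-2.4,0,1],[-24,3,28,0,-3.2,0,1],[-22,3,29,0,-3,0,1],[-20,3,30,0,-3.2,0,1],[-19,4,31,0,-3.2,0,1],[-17,3,32,0,-3,0,1],[-15,3,33,0,-3.2,0,1]]
[[-14,3,33,0,-3.2,0,1],[-11,3,35,0,-3,0,1],[-10,3,35,0,-3.2,0,1],[-8,3,35,0,-3.2,0,1],[-5,3,36,0,-3,0,1],[-4,3,36,0,-3.2,0,1],[-2,3,36,0,-3.2,0,1],[0,3,37,0,-3,0,1]]
[[2,3,36,0,-3.2,0,1],[5,3,36,0,-3,0,1],[6,3,36,0,-3.2,0,1],[8,3,35,0,-3.2,0,1],[9,3,35,0,-3,0,1],[12,3,34,0,-3.2,0,1],[14,3,34,0,-3.2,0,1],[15,3,33,0,-3,0,1]]
[[18,3,32,0,-3.2,0,1],[19,3,31,0,-3.2,0,1],[20,3,29,0,-3,0,1],[17,3,22,0,-2.4,0,1],[8,1,10,0,-1,0,1]]
end [ 545.7 -443.4  159.7] turn 85.00000000000003 of 85.1 rows 29
```

```bash
sed -i 's/start=None):/start=None,turn=None):/; s|    p=np.array(p,float); D|    if turn is not None: d=turn\n    p=np.array(p,float); D|' plan.py
python3 - <<'E'
from plan import *
go([545.3,-443.3,160],-30.7,1,turn=-94.9)
E
```

```text
t 0.10 tcp [238.9 494.9 241.5] head -115.77 down(-0.0007,-0.0016) F [ 0.5 -0.1  0.2] grip 1.006 j1 1.41 j6 -0.28
[[-9,1,9,0,1.2,0,1],[-19,2,19,0,2.6,0,1],[-27,3,25,0,3.6,0,1],[-28,3,23,0,3.4,0,1],[-30,3,20,0,3.6,0,1],[-31,4,20,0,3.4,0,1],[-32,3,17,0,3.4,0,1],[-32,3,15,0,3.6,0,1]]
[[-34,3,13,0,3.4,0,1],[-35,3,11,0,3.6,0,1],[-35,3,9,0,3.4,0,1],[-36,3,7,0,3.6,0,1],[-36,3,5,0,3.4,0,1],[-36,3,3,0,3.6,0,1],[-36,3,0,0,3.4,0,1],[-36,3,-2,0,3.4,0,1]]
[[-36,3,-4,0,3.6,0,1],[-36,3,-7,0,3.4,0,1],[-35,3,-8,0,3.6,0,1],[-35,3,-11,0,3.4,0,1],[-34,3,-12,0,3.6,0,1],[-33,3,-15,0,3.4,0,1],[-32,3,-17,0,3.6,0,1],[-31,3,-19,0,3.4,0,1]]
[[-30,3,-20,0,3.4,0,1],[-29,3,-23,0,3.6,0,1],[-27,3,-24,0,3.4,0,1],[-19,3,-19,0,2.6,0,1],[-9,1,-9,0,1.2,0,1]]
end [ 545.2 -443.1  159.7] turn -94.80000000000001 of -94.9 rows 29
```

```bash
python3 -m crank '[[-9,1,9,0,1.2,0,1],[-19,2,19,0,2.6,0,1],[-27,3,25,0,3.6,0,1],[-28,3,23,0,3.4,0,1],[-30,3,20,0,3.6,0,1],[-31,4,20,0,3.4,0,1],[-32,3,17,0,3.4,0,1],[-32,3,15,0,3.6,0,1]]' 60
python3 -m crank '[[-34,3,13,0,3.4,0,1],[-35,3,11,0,3.6,0,1],[-35,3,9,0,3.4,0,1],[-36,3,7,0,3.6,0,1],[-36,3,5,0,3.4,0,1],[-36,3,3,0,3.6,0,1],[-36,3,0,0,3.4,0,1],[-36,3,-2,0,3.4,0,1]]'
python3 -m crank '[[-36,3,-4,0,3.6,0,1],[-36,3,-7,0,3.4,0,1],[-35,3,-8,0,3.6,0,1],[-35,3,-11,0,3.4,0,1],[-34,3,-12,0,3.6,0,1],[-33,3,-15,0,3.4,0,1],[-32,3,-17,0,3.6,0,1],[-31,3,-19,0,3.4,0,1]]'
python3 -m crank '[[-30,3,-20,0,3.4,0,1],[-29,3,-23,0,3.6,0,1],[-27,3,-24,0,3.4,0,1],[-19,3,-19,0,2.6,0,1],[-9,1,-9,0,1.2,0,1],[0,0,0,0,0,0,1]]'
python3 - <<'E'
from plan import *
show()
im=eyes.capture('top'); cv2.imwrite('pics/t1.png',im[100:260,380:540].repeat(4,0).repeat(4,1)[:600])
im=eyes.capture('scene'); cv2.imwrite('pics/s1.png',im[150:290,80:250].repeat(4,0).repeat(4,1))
E
```

```text
time_s: 0.77
tool_pos: [0.3188, 0.2489, 0.2199]
orientation: [-0.303, -0.639, 0.639, 0.303]
contact_force: [0.5, 0.3, 0.6]
grip_width: 1.0
time_s: 1.43
tool_pos: [0.4088, -0.0271, 0.1961]
orientation: [0.447, 0.548, -0.547, -0.448]
contact_force: [1.1, 1.5, 0.2]
grip_width: 1.001
time_s: 2.1
tool_pos: [0.4997, -0.3028, 0.1716]
orientation: [-0.566, -0.423, 0.423, 0.567]
contact_force: [1.1, 0.5, 0.6]
grip_width: 1.0
time_s: 2.6
tool_pos: [0.5448, -0.445, 0.1564]
orientation: [-0.614, -0.349, 0.35, 0.616]
contact_force: [-0.4, 0.4, -0.1]
grip_width: 1.002
t 2.60 tcp [ 544.8 -445.   156.4] head 149.21 down(-0.0032,0.0016) F [-0.4  0.4 -0.1] grip 1.002 j1 -0.46 j6 -0.07
```

View pics/t1.png

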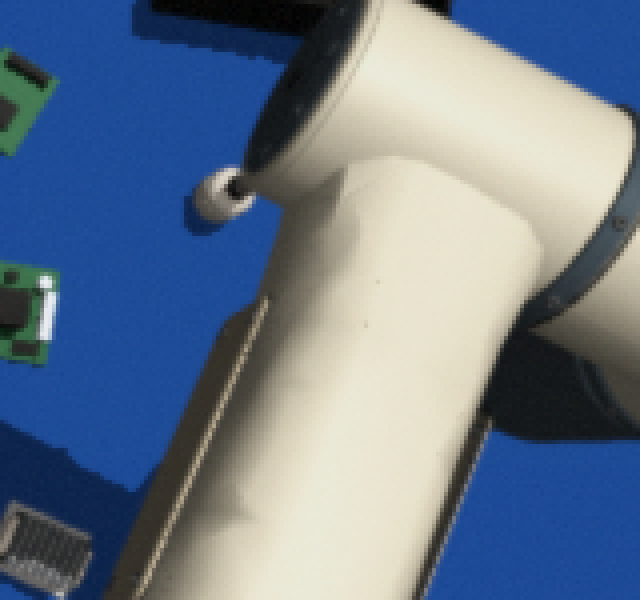

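View pics/s1.png

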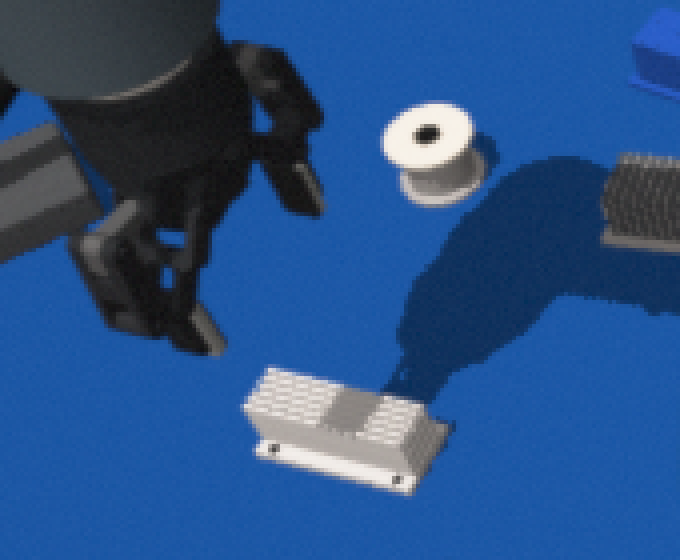

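```bash
python3 - <<'E'
from plan import *
show(); s=readout.read_state(); print(s['joints'].round(3))
go([545.3,-443.3,22],-30.7,1)
E
```

```text
t 2.70 tcp [ 545.1 -442.7  158. ] head 149.40 down(-0.0015,0.0012) F [-0.5  0.  -0. ] grip 1.002 j1 -0.46 j6 -0.07
[-0.461  0.594  0.416 -0.    -1.395 -0.073]
t 2.70 tcp [ 545.1 -442.7  158. ] head 149.40 down(-0.0015,0.0012) F [-0.5  0.  -0. ] grip 1.002 j1 -0.46 j6 -0.07
[[0,11,0,0,0,0,1],[0,25,0,0,0,0,1],[0,32,0,0,0,0,1],[0,32,-1,0,0,0,1],[0,25,0,0,0,0,1],[0,11,0,0,0.2,0,1]]
end [ 545.8 -443.    22. ] turn -0.2 of -0.1 rows 6
```

```bash
python3 -m crank '[[0,15,0,0,0,0,1],[0,27,0,0,0,0,1],[0,32,0,0,0,0,1],[0,30,-1,0,0,0,1],[0,20,0,0,0,0,1],[0,8,0,0,0,0,1],[0,3,0,0,0,0,1],[0,0,0,0,0,0,1]]'
python3 - <<'E'
from plan import *
show()
im=eyes.capture('scene'); cv2.imwrite('pics/s2.png',im[150:290,80:250].repeat(4,0).repeat(4,1))
E
```

```text
time_s: 3.37
tool_pos: [0.5467, -0.4428, 0.025]
orientation: [0.614, 0.351, -0.351, -0.614]
contact_force: [0.3, 0.3, -0.2]
grip_width: 1.002
t 3.37 tcp [ 546.7 -442.8   25. ] head 149.49 down(0.0003,-0.0006) F [ 0.3  0.3 -0.2] grip 1.002 j1 -0.46 j6 -0.07
```

View pics/s2.png

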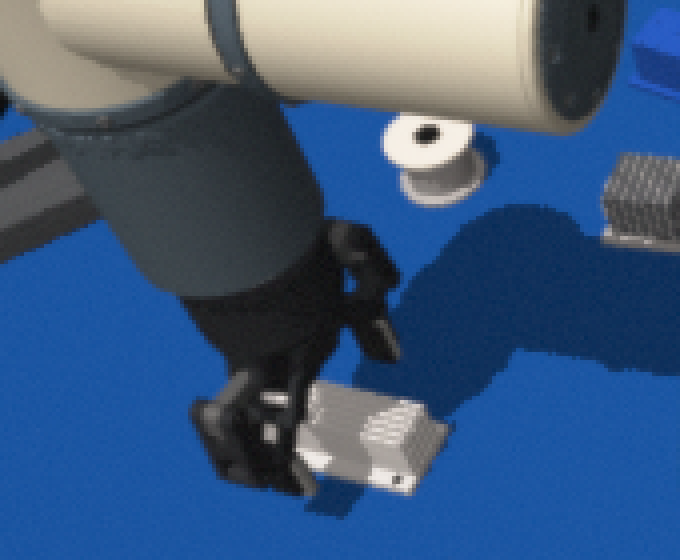

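```bash
python3 - <<'E'
from plan import *
p,R,h=show()
for k in (-42,0,42):
    for dy in (11,-8):
        print(k,dy,(proj('scene',(p+R@[0,dy,k])/1000)[0]-[80,150])*4)
for q in [(545.3,-443.3,40),(546,-443,0)]: print((proj('scene',np.array(q)/1000)[0]-[80,150])*4)
E
```

```text
t 3.42 tcp [ 547.2 -443.3   26.1] head 149.49 down(0.0018,-0.0016) F [-0.4 -0.5  0.9] grip 1.001 j1 -0.46 j6 -0.07
-42 11 [306.91566512 491.09873778]
-42 -8 [295.48725519 473.52171741]
0 11 [345.21583305 429.9688049 ]
0 -8 [334.73878886 411.92186301]
42 11 [381.37093368 372.26255989]
42 -8 [371.75757571 353.82599602]
[331.29192718 403.58059966]
[353.81417067 442.06476433]
```

```bash
python3 -m crank '[[0,2,0,0,0,0,-1],[0,1,0,0,0,0,-1],[0,0,0,0,0,0,-1],[0,0,0,0,0,0,-1],[0,0,0,0,0,0,-1],[0,0,0,0,0,0,-1]]' 70
python3 - <<'E'
from plan import *
for i in range(1): show()
E
```

```text
time_s: 3.92
tool_pos: [0.5467, -0.4433, 0.022]
orientation: [0.614, 0.351, -0.35, -0.614]
contact_force: [0.2, 0.4, 3.6]
grip_width: 0.315
t 3.92 tcp [ 546.7 -443.3   22. ] head 149.43 down(0.0010,-0.0006) F [0.2 0.4 3.6] grip 0.315 j1 -0.46 j6 -0.07
```

```bash
python3 -m crank '[[0,-6,0,0,0,0,-1],[0,-20,0,0,0,0,-1],[0,-32,0,0,0,0,-1],[0,-36,0,0,0,0,-1],[0,-32,0,0,0,0,-1],[0,-14,0,0,0,0,-1]]'
python3 - <<'E'
from plan import *
show()
sc=cv2.imread('pics/scene0.png'); t=cv2.imread('pics/top0.png')
cv2.imwrite('pics/b1.png',cv2.resize(sc[130:215,420:530],None,fx=7,fy=7,interpolation=cv2.INTER_CUBIC))
cv2.imwrite('pics/b2.png',cv2.resize(t[160:255,140:220],None,fx=6,fy=6,interpolation=cv2.INTER_CUBIC))
im=eyes.capture('scene'); cv2.imwrite('pics/s3.png',im[100:290,60:260].repeat(3,0).repeat(3,1))
go([562.5,373.5,185],7.6,-1)
E
```

```text
time_s: 4.42
tool_pos: [0.5473, -0.4444, 0.1672]
orientation: [0.616, 0.351, -0.35, -0.612]
contact_force: [1.1, -0.6, -0.2]
grip_width: 0.314
t 4.42 tcp [ 547.3 -444.4  167.2] head 149.44 down(0.0055,-0.0047) F [ 1.1 -0.6 -0.2] grip 0.314 j1 -0.46 j6 -0.07
t 4.47 tcp [ 547.9 -444.8  168.7] head 149.45 down(0.0077,-0.0062) F [ 0.3 -0.4  0.6] grip 0.319 j1 -0.46 j6 -0.07
[[11,0,6,0,-0.6,0,-1],[24,-1,14,0,-1.2,0,-1],[33,-1,17,0,-1.8,0,-1],[33,-1,16,0,-1.8,0,-1],[34,-1,15,0,-1.6,0,-1],[34,-1,14,0,-1.8,0,-1],[34,-1,13,0,-1.6,0,-1],[35,-1,12,0,-1.8,0,-1]]
[[35,-1,11,0,-1.8,0,-1],[36,-1,10,0,-1.6,0,-1],[36,-1,9,0,-1.8,0,-1],[36,-1,8,0,-1.6,0,-1],[36,-1,6,0,-1.8,0,-1],[36,-1,6,0,-1.8,0,-1],[37,-1,4,0,-1.6,0,-1],[37,0,4,0,-1.8,0,-1]]
[[37,-1,2,0,-1.6,0,-1],[36,-1,1,0,-1.8,0,-1],[37,-1,0,0,-1.8,0,-1],[37,-1,-1,0,-1.6,0,-1],[37,-1,-2,0,-1.8,0,-1],[37,-1,-3,0,-1.6,0,-1],[27,-1,-3,0,-1.4,0,-1],[13,0,-2,0,-0.6,0,-1]]
end [562.5 373.6 184.7] turn 38.20000000000001 of 38.2 rows 24
```

View pics/b1.png

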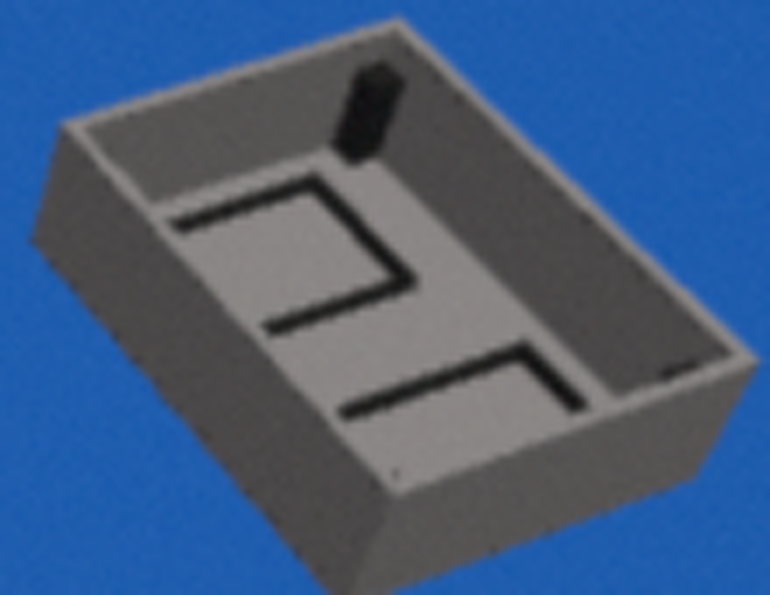

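View pics/b2.png

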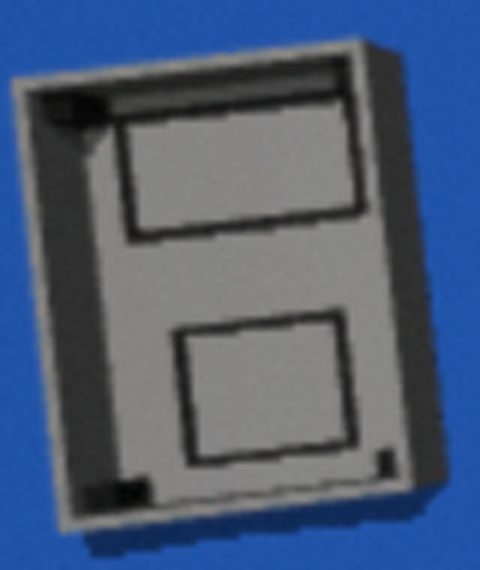

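View pics/s3.png

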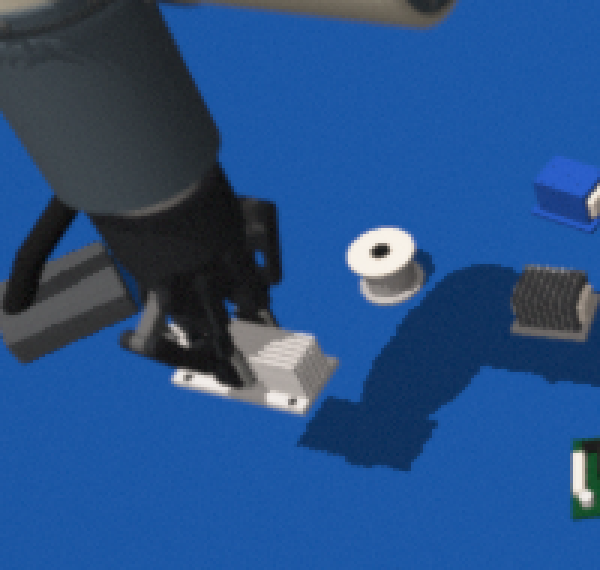

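```bash
python3 - <<'E'
from plan import *
def ev(nm,n,q,k,x0,y0,z):
    uv=(np.array(q,float)+.5)/k-.5+[x0,y0]
    p=plane(n,uv,z)[:,:2]*1000; e=np.diff(np.vstack([p,p[:1]]),axis=0)
    print(nm,p.mean(0).round(1),np.hypot(*e.T).round(1),np.degrees(np.arctan2(e[:,1],e[:,0])).round(1))
ev('rim scene','scene',[(62,122),(400,15),(762,358),(390,497)],7,420,130,.065)
ev('long top','top',[(112,120),(352,92),(368,212),(130,242)],6,140,160,.013)
ev('short top','top',[(175,330),(342,310),(357,445),(188,467)],6,140,160,.013)
c,s=np.cos(np.radians(7.6)),np.sin(np.radians(7.6))
print(503+60*c,365.6+60*s, 503-50*c,365.6-50*s)
E
```

```text
rim scene [503.6 367.9] [162.5 211.3 165.1 211.8] [  97.9    7.8  -81.9 -172.9]
long top [561.  372.3] [116.4  59.4 115.3  60.3] [ -82.4 -171.2   98.     9.8]
short top [453.2 357.7] [80.8 66.2 81.7 66.8] [ -82.4 -172.4   98.     6.8]
562.4729324150925 373.53538341542736 453.4392229874229 358.9871804871439
```

```bash
python3 -m crank '[[11,0,6,0,-0.6,0,-1],[24,-1,14,0,-1.2,0,-1],[33,-1,17,0,-1.8,0,-1],[33,-1,16,0,-1.8,0,-1],[34,-1,15,0,-1.6,0,-1],[34,-1,14,0,-1.8,0,-1],[34,-1,13,0,-1.6,0,-1],[35,-1,12,0,-1.8,0,-1]]'
python3 -m crank '[[35,-1,11,0,-1.8,0,-1],[36,-1,10,0,-1.6,0,-1],[36,-1,9,0,-1.8,0,-1],[36,-1,8,0,-1.6,0,-1],[36,-1,6,0,-1.8,0,-1],[36,-1,6,0,-1.8,0,-1],[37,-1,4,0,-1.6,0,-1],[37,0,4,0,-1.8,0,-1]]'
python3 -m crank '[[37,-1,2,0,-1.6,0,-1],[36,-1,1,0,-1.8,0,-1],[37,-1,0,0,-1.8,0,-1],[37,-1,-1,0,-1.6,0,-1],[37,-1,-2,0,-1.8,0,-1],[37,-1,-3,0,-1.6,0,-1],[27,-1,-3,0,-1.4,0,-1],[13,0,-2,0,-0.6,0,-1]]'
python3 -m crank '[[0,0,0,0,0,0,-1],[0,0,0,0,0,0,-1]]'
python3 - <<'E'
from plan import *
im=eyes.capture('scene'); cv2.imwrite('pics/s4.png',im[50:230,400:600].repeat(4,0).repeat(4,1)[:600])
go([562,373.5,60],7.6,-1)
E
```

```text
time_s: 5.13
tool_pos: [0.5504, -0.1799, 0.1677]
orientation: [-0.573, -0.414, 0.414, 0.574]
contact_force: [0.5, 0.6, -1.7]
grip_width: 0.317
time_s: 5.8
tool_pos: [0.5557, 0.1153, 0.175]
orientation: [-0.519, -0.48, 0.48, 0.519]
contact_force: [1.1, -0.3, -2.2]
grip_width: 0.315
time_s: 6.47
tool_pos: [0.5601, 0.3785, 0.1807]
orientation: [-0.464, -0.532, 0.534, 0.465]
contact_force: [0.3, -0.4, -2.2]
grip_width: 0.317
time_s: 6.63
tool_pos: [0.5606, 0.3755, 0.1809]
orientation: [-0.465, -0.531, 0.533, 0.466]
contact_force: [-0.8, -0.2, -2.1]
grip_width: 0.311
t 6.68 tcp [560.9 374.7 181.4] head -172.38 down(-0.0014,-0.0013) F [ 0.7 -0.2 -2.2] grip 0.316 j1 0.82 j6 -0.69
[[0,10,0,0,0,0,-1],[0,22,0,0,0,0,-1],[-1,29,-1,0,0,0,-1],[0,29,0,0,0,0,-1],[0,21,0,0,0,0,-1],[0,10,0,0,0,0,-1]]
end [561.8 373.7  60.4] turn 0.0 of -0.0 rows 6
```

View pics/s4.png

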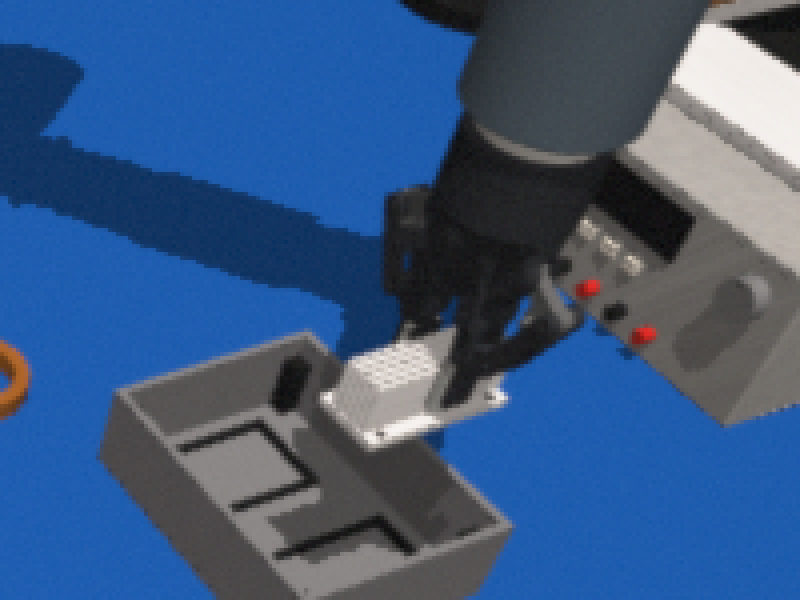

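```bash
python3 - <<'E'
from plan import *
p,R,h=show()
q=plane('scene',np.array([(372,446),(508,400)])/4+[400,50],.159)*1000
print(q, np.linalg.norm(q[0]-q[1]))
m=q.mean(0)-p; a=np.radians(7.6); print('along box x(world+)',m[:2]@[np.cos(a),np.sin(a)],'along long',m[:2]@[-np.sin(a),np.cos(a)])
E
```

```text
t 6.68 tcp [560.9 374.7 181.4] head -172.38 down(-0.0014,-0.0013) F [ 0.7 -0.2 -2.2] grip 0.316 j1 0.82 j6 -0.69
[[589.31228075 333.10487368 159.        ]
 [576.18873551 431.81355309 159.        ]] 99.57726061332183
along box x(world+) 22.709830432958086 along long 4.782436447143023
```

```bash
python3 - <<'E'
from plan import *
go([562.5,372.2,70],7.6,-1)
E
python3 -m crank '[[0,10,0,0,0,0,-1],[-1,22,-1,0,0,0,-1],[-1,29,-1,0,0,0,-1],[0,29,0,0,0,0,-1],[0,15,0,0,0,0,-1],[0,7,0,0,0,0,-1],[0,0,0,0,0,0,-1]]'
python3 - <<'E'
from plan import *
im=eyes.capture('scene'); cv2.imwrite('pics/s5.png',cv2.resize(im[110:230,410:540],None,fx=5,fy=5,interpolation=cv2.INTER_CUBIC))
go([562.5,372.2,30],7.6,-1)
E
```

```text
t 6.68 tcp [560.9 374.7 181.4] head -172.38 down(-0.0014,-0.0013) F [ 0.7 -0.2 -2.2] grip 0.316 j1 0.82 j6 -0.69
[[0,12,0,0,0,0,-1],[-1,26,-1,0,0,0,-1],[-1,35,0,0,0,0,-1],[0,26,0,0,0,0,-1],[-1,12,0,0,0,0,-1]]
end [562.1 371.7  70.4] turn 0.0 of -0.0 rows 5
time_s: 7.27
tool_pos: [0.5627, 0.3716, 0.068]
orientation: [-0.466, -0.53, 0.533, 0.466]
contact_force: [-0.6, 0.4, -2.2]
grip_width: 0.316
t 7.32 tcp [563.7 372.5  70.1] head -172.41 down(-0.0004,-0.0009) F [ 0.   0.1 -1.4] grip 0.319 j1 0.81 j6 -0.68
[[0,20,1,0,0,0,-1],[0,20,0,0,0,0,-1]]
end [562.7 372.3  30.1] turn 0.0 of 0.0 rows 2
```

View pics/s5.png

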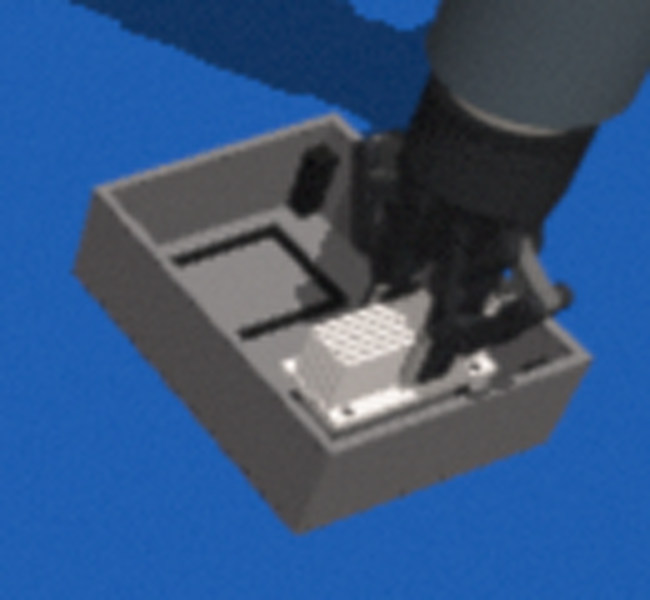

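```bash
python3 - <<'E'
from plan import *
p,R,h=show()
q=plane('scene',np.array([(336,427),(496,368)])/5+[409.6,109.6],.049)*1000
print(q, np.linalg.norm(q[0]-q[1]))
a=np.radians(7.6);m=q.mean(0)[:2]-[503.6,367.9]; print(m@[np.cos(a),np.sin(a)]-23,m@[-np.sin(a),np.cos(a)])
q=plane('scene',np.array([(283,362),(336,427)])/5+[409.6,109.6],.049)*1000
print(q, np.linalg.norm(q[0]-q[1]))
E
```

```text
t 7.32 tcp [563.7 372.5  70.1] head -172.41 down(-0.0004,-0.0009) F [ 0.   0.1 -1.4] grip 0.319 j1 0.81 j6 -0.68
[[593.2903374  324.13651987  49.        ]
 [579.17948279 424.27790064  49.        ]] 101.13066973794108
59.74317591735462 -4.6771900978343695
[[545.40838118 320.46260553  49.        ]
 [593.2903374  324.13651987  49.        ]] 48.02269649300259
```

```bash
python3 -m crank '[[1,10,0,0,0,0,-1],[1,8,1,0,0,0,-1],[0,5,0,0,0,0,-1],[0,0,0,0,0,0,-1]]'
python3 - <<'E'
from plan import *
show()
im=eyes.capture('scene'); cv2.imwrite('pics/s6.png',cv2.resize(im[150:215,440:530],None,fx=8,fy=8,interpolation=cv2.INTER_CUBIC))
E
```

```text
time_s: 7.65
tool_pos: [0.5614, 0.3749, 0.0458]
orientation: [-0.465, -0.531, 0.533, 0.466]
contact_force: [0.7, -1.2, -1.9]
grip_width: 0.317
t 7.65 tcp [561.4 374.9  45.8] head -172.38 down(-0.0019,-0.0012) F [ 0.7 -1.2 -1.9] grip 0.317 j1 0.82 j6 -0.69
```

View pics/s6.png

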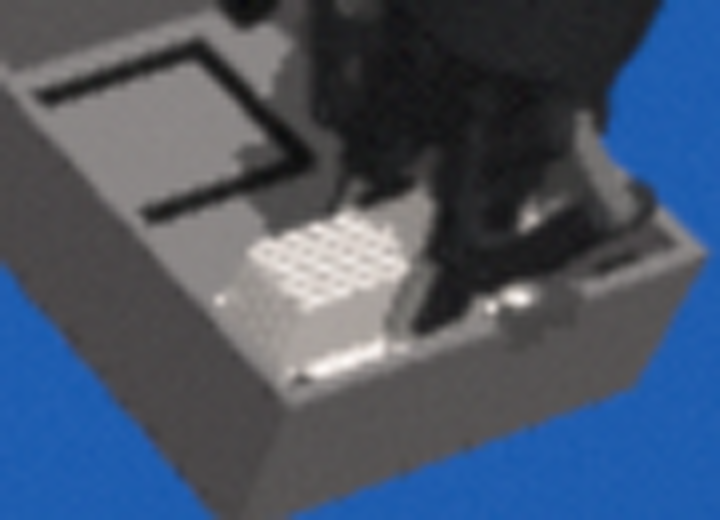

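```bash
python3 - <<'E'
from plan import *
p,R,h=show()
f=lambda q,z: plane('scene',(np.array(q,float)+.5)/8-.5+[440,150],z)[:,:2]*1000
a=np.radians(7.6);B=np.array([[np.cos(a),np.sin(a)],[-np.sin(a),np.cos(a)]])
c=[503.6,367.9]
print('fin end corners',((f([(250,243),(302,308)],.0638)-c)@B.T).round(1))
print('rim front outer corner',((f([(288,405)],.065)-c)@B.T).round(1),'right',((f([(708,250)],.065)-c)@B.T).round(1))
print('TCP',B@(p[:2]-[503.2,366.5]))
E
```

```text
t 7.70 tcp [561.9 375.1  46.6] head -172.36 down(-0.0010,-0.0009) F [ 0.1 -0.1 -1.5] grip 0.314 j1 0.82 j6 -0.69
fin end corners [[ 43.9 -49.4]
 [ 73.6 -51.7]]
rim front outer corner [[105.6 -81.4]] right [[105.   81.2]]
TCP [59.27832358  0.76207721]
```

```bash
python3 -m crank '[[0,7,-1,0,0,0,-1],[0,6,0,0,0,0,-1],[0,4,0,0,0,0,-1],[0,1,0,0,0,0,-1],[0,0,0,0,0,0,-1]]'
python3 -c "
from plan import *
show()"
```

```text
time_s: 8.12
tool_pos: [0.5637, 0.3757, 0.0315]
orientation: [0.466, 0.533, -0.532, -0.465]
contact_force: [-4.6, -1.8, 7.9]
grip_width: 0.317
t 8.12 tcp [563.7 375.7  31.5] head -172.33 down(0.0021,0.0006) F [-4.6 -1.8  7.9] grip 0.317 j1 0.82 j6 -0.69
```

```bash
python3 - <<'E'
from plan import *
im=eyes.capture('scene'); cv2.imwrite('pics/s7.png',cv2.resize(im[130:220,440:540],None,fx=6.5,fy=6.5,interpolation=cv2.INTER_CUBIC))
im=eyes.capture('top'); cv2.imwrite('pics/t7.png',cv2.resize(im[140:260,120:240],None,fx=5,fy=5,interpolation=cv2.INTER_CUBIC))
show()
E
```

```text
t 8.22 tcp [563.7 375.7  31.5] head -172.33 down(0.0021,0.0008) F [-4.7 -2.4  9.6] grip 0.317 j1 0.82 j6 -0.68
```

View pics/s7.png

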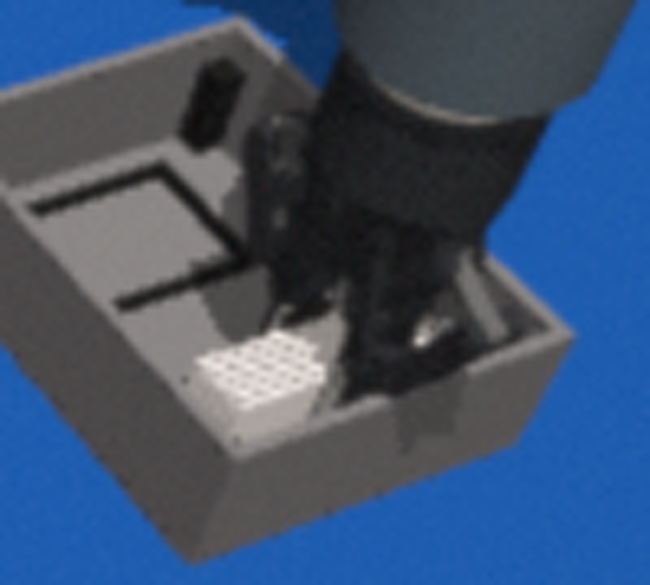

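View pics/t7.png

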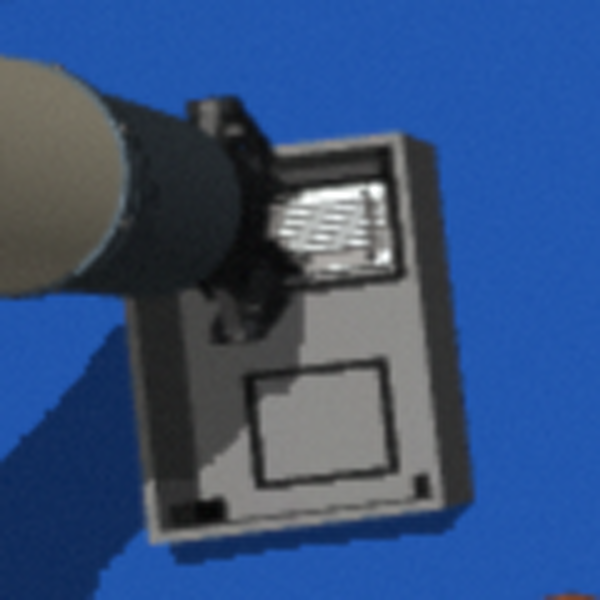

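```bash
python3 -m crank '[[0,-10,0,0,0,0,-1],[0,-24,0,0,0,0,-1],[0,-32,0,0,0,0,-1],[0,-28,0,0,0,0,-1],[0,-10,0,0,0,0,-1]]'
python3 - <<'E'
from plan import *
go([500,207,125],7.6,-1,turn=0)
E
```

```text
time_s: 8.63
tool_pos: [0.5653, 0.3765, 0.1388]
orientation: [0.466, 0.535, -0.53, -0.465]
contact_force: [1.0, 0.7, -0.3]
grip_width: 0.314
t 8.63 tcp [565.3 376.5 138.8] head -172.35 down(0.0066,0.0043) F [ 1.   0.7 -0.3] grip 0.314 j1 0.82 j6 -0.68
[[-11,1,6,0,0,0,-1],[-23,2,12,0,0,0,-1],[-30,2,17,0,0,0,-1],[-31,3,17,0,0,0,-1],[-31,2,17,0,0,0,-1],[-23,2,12,0,0,0,-1],[-10,1,6,0,0,0,-1]]
end [500.3 207.4 124.6] turn 0.0 of 0 rows 7
```

```bash
python3 -m crank '[[-11,1,6,0,0,0,-1],[-23,2,12,0,0,0,-1],[-30,2,17,0,0,0,-1],[-31,3,17,0,0,0,-1],[-31,2,17,0,0,0,-1],[-23,2,12,0,0,0,-1],[-10,1,6,0,0,0,-1],[0,8,0,0,0,0,-1]]'
python3 -m crank '[[0,22,0,0,0,0,-1],[0,30,0,0,0,0,-1],[0,22,0,0,0,0,-1],[0,9,0,0,0,0,-1],[0,4,0,0,0,0,-1],[0,0,0,0,0,0,-1]]'
python3 -c "
from plan import *
show()"
```

```text
time_s: 9.3
tool_pos: [0.4979, 0.2045, 0.1134]
orientation: [0.466, 0.532, -0.531, -0.466]
contact_force: [-0.6, -0.4, -2.0]
grip_width: 0.315
time_s: 9.8
tool_pos: [0.4983, 0.2067, 0.0247]
orientation: [-0.466, -0.532, 0.533, 0.465]
contact_force: [-0.8, 0.6, -2.2]
grip_width: 0.312
t 9.80 tcp [498.3 206.7  24.7] head -172.34 down(-0.0006,-0.0008) F [-0.8  0.6 -2.2] grip 0.312 j1 0.68 j6 -0.55
```

```bash
python3 -m crank '[[0,2,0,0,0,0,-1],[0,1,0,0,0,0,-1],[0,0,0,0,0,0,0],[0,0,0,0,0,0,0],[0,-4,0,0,0,0,0],[0,-4,0,0,0,0,0],[0,0,0,0,0,0,0]]'
python3 -c "
from plan import *
show()"
```

```text
time_s: 10.38
tool_pos: [0.499, 0.2068, 0.0318]
orientation: [0.466, 0.533, -0.531, -0.465]
contact_force: [0.7, 0.8, -1.1]
grip_width: 0.506
t 10.38 tcp [499.  206.8  31.8] head -172.36 down(0.0023,0.0013) F [ 0.7  0.8 -1.1] grip 0.506 j1 0.68 j6 -0.55
```

```bash
python3 -m crank '[[0,1,0,0,0,0,-1],[0,0,0,0,0,0,-1],[0,0,0,0,0,0,-1],[0,0,0,0,0,0,-1],[0,0,0,0,0,0,-1]]' 80
python3 - <<'E'
from plan import *
show()
im=eyes.capture('top'); cv2.imwrite('pics/t8.png',cv2.resize(im[140:260,180:300],None,fx=5,fy=5,interpolation=cv2.INTER_CUBIC))
im=eyes.capture('scene'); cv2.imwrite('pics/s8.png',cv2.resize(im[110:260,330:480],None,fx=4,fy=4,interpolation=cv2.INTER_CUBIC))
E
```

```text
time_s: 10.8
tool_pos: [0.4987, 0.2066, 0.03]
orientation: [0.466, 0.533, -0.532, -0.465]
contact_force: [0.1, -0.1, 5.8]
grip_width: 0.313
t 10.80 tcp [498.7 206.6  30. ] head -172.35 down(0.0013,0.0005) F [ 0.1 -0.1  5.8] grip 0.313 j1 0.68 j6 -0.55
```

View pics/t8.png

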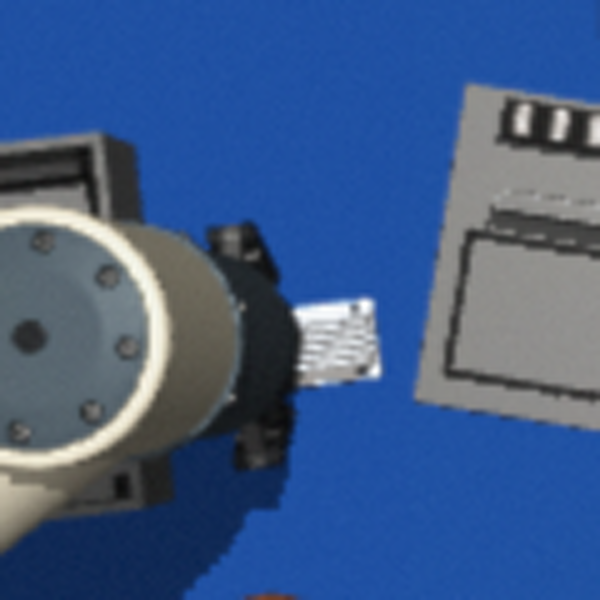

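View pics/s8.png

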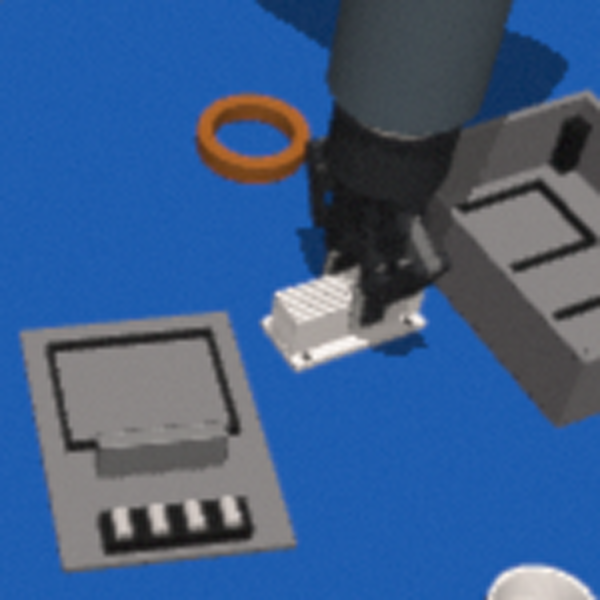

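```bash
python3 - <<'E'
from plan import *
p,R,h=show()
q=plane('top',(np.array([(374,297),(383,379)])+.5)/5-.5+[180,140],.004)[:,:2]*1000
a=np.radians(7.6);B=np.array([[np.cos(a),np.sin(a)],[-np.sin(a),np.cos(a)]])
print(((q-p[:2])@B.T).round(1))
E
```

```text
t 10.90 tcp [498.6 206.5  30. ] head -172.35 down(0.0012,0.0005) F [-0.7  0.4  5.3] grip 0.313 j1 0.68 j6 -0.55
[[ 24.2 -54.4]
 [-24.8 -54.1]]
```

```bash
python3 -m crank '[[0,-8,0,0,0,0,-1],[0,-24,0,0,0,0,-1],[0,-34,0,0,0,0,-1],[0,-30,0,0,0,0,-1],[0,-12,0,0,0,0,-1]]'
python3 - <<'E'
from plan import *
go([562.3,374.2,135],7.6,-1)
E
```

```text
time_s: 11.32
tool_pos: [0.4997, 0.207, 0.1418]
orientation: [0.466, 0.534, -0.53, -0.465]
contact_force: [1.1, 0.2, -2.2]
grip_width: 0.308
t 11.32 tcp [499.7 207.  141.8] head -172.34 down(0.0053,0.0026) F [ 1.1  0.2 -2.2] grip 0.308 j1 0.68 j6 -0.55
[[11,1,-6,0,0,0,-1],[22,1,-12,0,0,0,-1],[31,1,-16,0,0,0,-1],[30,2,-16,0,0,0,-1],[30,1,-16,0,0,0,-1],[23,1,-13,0,0,0,-1],[10,1,-5,0,0,0,-1]]
end [562.1 373.8 134.6] turn 0.0 of -0.1 rows 7
```

```bash
python3 -m crank '[[11,1,-6,0,0,0,-1],[22,1,-12,0,0,0,-1],[31,1,-16,0,0,0,-1],[30,2,-16,0,0,0,-1],[30,1,-16,0,0,0,-1],[25,1,-13,0,0,0,-1],[10,1,-5,0,0,0,-1],[0,8,0,0,0,0,-1]]'
python3 - <<'E'
from plan import *
go([562.4,376,50],7.6,-1)
E
```

```text
time_s: 11.98
tool_pos: [0.5605, 0.378, 0.1194]
orientation: [-0.465, -0.532, 0.533, 0.465]
contact_force: [0.7, -0.4, -2.5]
grip_width: 0.31
t 11.98 tcp [560.5 378.  119.4] head -172.26 down(-0.0006,-0.0002) F [ 0.7 -0.4 -2.5] grip 0.310 j1 0.82 j6 -0.69
[[-1,35,-1,0,0,0,-1],[-1,34,-1,0,0.2,0,-1]]
end [562.7 376.3  50.4] turn -0.2 of -0.1 rows 2
```

```bash
python3 -m crank '[[-1,15,-1,0,0,0,-1],[0,25,0,0,0,0,-1],[0,18,0,0,0,0,-1],[0,10,0,0,0,0,-1],[0,3,0,0,0,0,-1],[0,0,0,0,0,0,-1]]'
python3 - <<'E'
from plan import *
show()
im=eyes.capture('top'); cv2.imwrite('pics/t9.png',cv2.resize(im[140:260,120:240],None,fx=5,fy=5,interpolation=cv2.INTER_CUBIC))
show()
E
```

```text
time_s: 12.48
tool_pos: [0.5609, 0.3735, 0.0491]
orientation: [-0.466, -0.531, 0.533, 0.466]
contact_force: [0.1, -0.7, -1.3]
grip_width: 0.306
t 12.48 tcp [560.9 373.5  49.1] head -172.38 down(-0.0017,-0.0018) F [ 0.1 -0.7 -1.3] grip 0.306 j1 0.82 j6 -0.69
t 12.53 tcp [561.6 374.1  50.5] head -172.37 down(0.0003,-0.0002) F [ 0.3 -0.4 -1.4] grip 0.307 j1 0.82 j6 -0.69
```

View pics/t9.png

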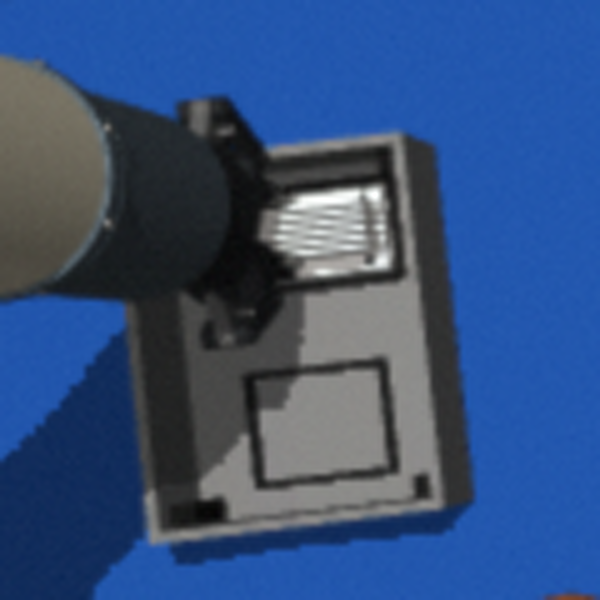

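```bash
python3 - <<'E'
from plan import *
p,R,h=show()
f=lambda q,z: plane('top',(np.array(q,float)+.5)/5-.5+[120,140],z)[:,:2]*1000
a=np.radians(7.6);B=np.array([[np.cos(a),np.sin(a)],[-np.sin(a),np.cos(a)]])
print(((f([(386,186),(393,272)],.025)-[503,365.6])@B.T).round(1))
print('fence outer corners', ((f([(394,176),(408,276)],.013)-[503,365.6])@B.T).round(1), 'expect -58')
print('TCP',B@(p[:2]-[503.2,366.5]))
im=cv2.imread('pics/t9.png'); 
print(im[235,360:415:2].mean(axis=1).round().astype(int))
E
```

```text
t 12.53 tcp [561.6 374.1  50.5] head -172.37 down(0.0003,-0.0002) F [ 0.3 -0.4 -1.4] grip 0.307 j1 0.82 j6 -0.69
[[ 81.6 -57.1]
 [ 31.4 -55.6]]
fence outer corners [[ 88.5 -58.7]
 [ 29.1 -60.4]] expect -58
TCP [58.91930802 -0.218611  ]
[188 175 154 134 117 110 112 118 129 151 176 185 167 134 104  91  76  57
  46  48  62  84 107 124 129 121 103  84]
```

```bash
python3 -m crank '[[3,4,-1,0,0,0,-1],[1,5,0,0,0,0,-1],[0,2,0,0,0,0,-1],[0,0,0,0,0,0,-1]]'
python3 - <<'E'
from plan import *
show()
im=eyes.capture('top'); cv2.imwrite('pics/t10.png',cv2.resize(im[160:210,160:220],None,fx=10,fy=10,interpolation=cv2.INTER_CUBIC))
im=eyes.capture('scene'); cv2.imwrite('pics/s10.png',cv2.resize(im[140:215,440:530],None,fx=8,fy=8,interpolation=cv2.INTER_CUBIC))
show()
E
```

```text
time_s: 12.87
tool_pos: [0.5615, 0.3783, 0.0388]
orientation: [-0.466, -0.532, 0.532, 0.466]
contact_force: [-0.8, -0.9, -2.0]
grip_width: 0.309
t 12.87 tcp [561.5 378.3  38.8] head -172.37 down(-0.0008,-0.0003) F [-0.8 -0.9 -2. ] grip 0.309 j1 0.82 j6 -0.69
t 12.97 tcp [561.9 378.3  39.3] head -172.36 down(0.0001,-0.0001) F [ 0.  -0.  -1.5] grip 0.310 j1 0.82 j6 -0.69
```

View pics/t10.png

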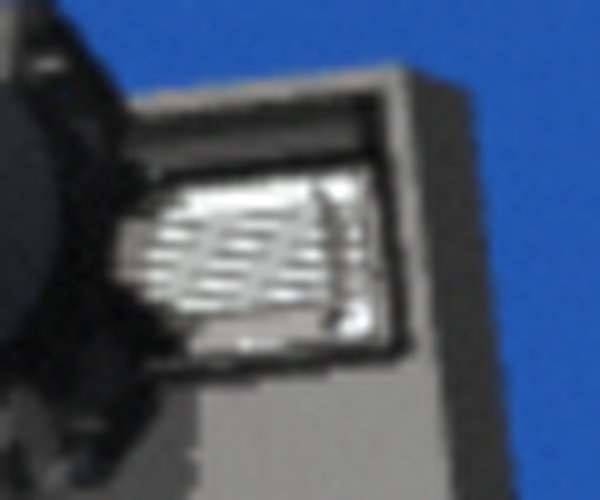

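View pics/s10.png

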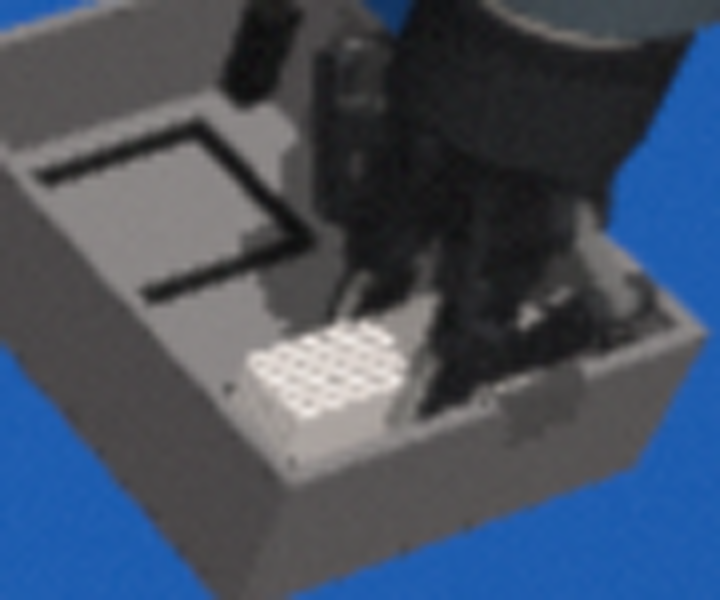

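```bash
python3 -m crank '[[0,2,-1,0,0,0,-1],[1,1,0,0,0,0,-1],[0,1,0,0,0,0,-1],[0,0,0,0,0,0,-1]]'
python3 -c "
from plan import *
show()"
```

```text
time_s: 13.3
tool_pos: [0.563, 0.3796, 0.0361]
orientation: [0.466, 0.532, -0.532, -0.465]
contact_force: [-1.1, -0.9, 1.7]
grip_width: 0.309
t 13.30 tcp [563.  379.6  36.1] head -172.36 down(0.0008,0.0004) F [-1.1 -0.9  1.7] grip 0.309 j1 0.82 j6 -0.69
```

```bash
python3 -m crank '[[0,1,0,0,0,0,-1],[0,0,0,0,0,0,-1]]'
python3 -m crank '[[0,0,0,0,0,0,-0.3],[0,0,0,0,0,0,-0.2],[0,0,0,0,0,0,-0.1]]'
python3 - <<'E'
from plan import *
show()
im=eyes.capture('top'); cv2.imwrite('pics/t11.png',cv2.resize(im[160:210,160:220],None,fx=10,fy=10,interpolation=cv2.INTER_CUBIC))
show()
E
```

```text
time_s: 13.47
tool_pos: [0.563, 0.3795, 0.0361]
orientation: [0.466, 0.533, -0.532, -0.465]
contact_force: [-3.7, -1.0, 8.4]
grip_width: 0.311
time_s: 13.72
tool_pos: [0.5628, 0.3794, 0.0342]
orientation: [0.466, 0.532, -0.532, -0.466]
contact_force: [-0.8, 0.1, -0.2]
grip_width: 0.45
t 13.72 tcp [562.8 379.4  34.2] head -172.37 down(0.0001,0.0001) F [-0.8  0.1 -0.2] grip 0.450 j1 0.82 j6 -0.69
t 13.77 tcp [562.8 379.5  34.1] head -172.37 down(0.0001,0.0001) F [-1.  -0.3  1.5] grip 0.449 j1 0.82 j6 -0.69
```

View pics/t11.png

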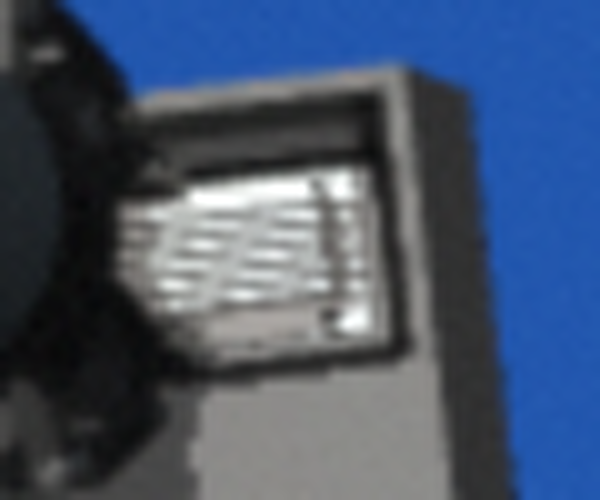

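```bash
python3 -m crank '[[0,-5,0,0,0,0,-0.1],[0,-15,0,0,0,0,0],[0,-30,0,0,0,0,0.5],[0,-35,0,0,0,0,1],[0,-30,0,0,0,0,1]]'
python3 - <<'E'
from plan import *
go([421.3,-246.5,150],-23.8,1)
E
```

```text
time_s: 14.18
tool_pos: [0.563, 0.3793, 0.1515]
orientation: [0.466, 0.532, -0.532, -0.465]
contact_force: [0.5, 1.8, 1.3]
grip_width: 0.904
t 14.18 tcp [563.  379.3 151.5] head -172.36 down(0.0010,-0.0000) F [0.5 1.8 1.3] grip 0.904 j1 0.82 j6 -0.69
[[-12,0,5,0,0.6,0,1],[-27,0,9,0,1.4,0,1],[-35,0,12,0,1.8,0,1],[-36,0,10,0,1.8,0,1],[-36,0,10,0,1.8,0,1],[-36,0,8,0,2,0,1],[-37,0,7,0,1.8,0,1],[-37,1,6,0,1.8,0,1]]
[[-37,0,5,0,1.8,0,1],[-37,0,4,0,1.8,0,1],[-37,0,2,0,1.8,0,1],[-37,0,2,0,1.8,0,1],[-38,0,0,0,2,0,1],[-37,0,-1,0,1.8,0,1],[-37,0,-3,0,1.8,0,1],[-37,0,-3,0,1.8,0,1]]
[[-37,0,-5,0,1.8,0,1],[-28,0,-4,0,1.4,0,1],[-13,0,-3,0,0.6,0,1]]
end [ 421.5 -247.   150.4] turn -31.400000000000006 of -31.4 rows 19
```

```bash
python3 -m crank '[[-12,0,5,0,0.6,0,1],[-27,0,9,0,1.4,0,1],[-35,0,12,0,1.8,0,1],[-36,0,10,0,1.8,0,1],[-36,0,10,0,1.8,0,1],[-36,0,8,0,2,0,1],[-37,0,7,0,1.8,0,1],[-37,1,6,0,1.8,0,1]]'
python3 -m crank '[[-37,0,5,0,1.8,0,1],[-37,0,4,0,1.8,0,1],[-37,0,2,0,1.8,0,1],[-37,0,2,0,1.8,0,1],[-38,0,0,0,2,0,1],[-37,0,-1,0,1.8,0,1],[-37,0,-3,0,1.8,0,1],[-37,0,-3,0,1.8,0,1]]'
python3 -m crank '[[-37,0,-5,0,1.8,0,1],[-28,0,-4,0,1.4,0,1],[-13,0,-3,0,0.6,0,1],[0,0,0,0,0,0,1]]'
python3 - <<'E'
from plan import *
im=eyes.capture('top'); cv2.imwrite('pics/t12.png',cv2.resize(im[160:260,140:220],None,fx=6,fy=6,interpolation=cv2.INTER_CUBIC))
im=eyes.capture('scene'); cv2.imwrite('pics/s12.png',cv2.resize(im[130:215,420:530],None,fx=7,fy=7,interpolation=cv2.INTER_CUBIC))
cv2.imwrite('pics/s12b.png',cv2.resize(im[130:250,180:330],None,fx=5,fy=5,interpolation=cv2.INTER_CUBIC))
go([421.8,-246.3,31],-23.8,1)
E
```

```text
time_s: 14.85
tool_pos: [0.5042, 0.119, 0.1489]
orientation: [0.523, 0.476, -0.475, -0.523]
contact_force: [1.7, 0.0, 0.4]
grip_width: 1.0
time_s: 15.52
tool_pos: [0.4377, -0.1714, 0.1489]
orientation: [0.58, 0.406, -0.405, -0.579]
contact_force: [0.9, 0.5, -0.0]
grip_width: 1.002
time_s: 15.85
tool_pos: [0.4204, -0.2493, 0.1485]
orientation: [0.593, 0.385, -0.385, -0.593]
contact_force: [-0.0, 0.0, -0.2]
grip_width: 0.999
t 15.95 tcp [ 421.1 -247.1  148.4] head 156.16 down(0.0002,0.0001) F [-0.3  0.7  0.2] grip 0.998 j1 -0.21 j6 -0.21
[[0,10,0,0,0,0,1],[0,21,0,0,0,0,1],[0,28,0,0,0,0,1],[1,28,0,0,0,0,1],[0,21,0,0,0,0,1],[0,9,0,0,0,0,1]]
end [ 421.5 -246.2   31.4] turn 0.0 of 0.0 rows 6
```

View pics/t12.png

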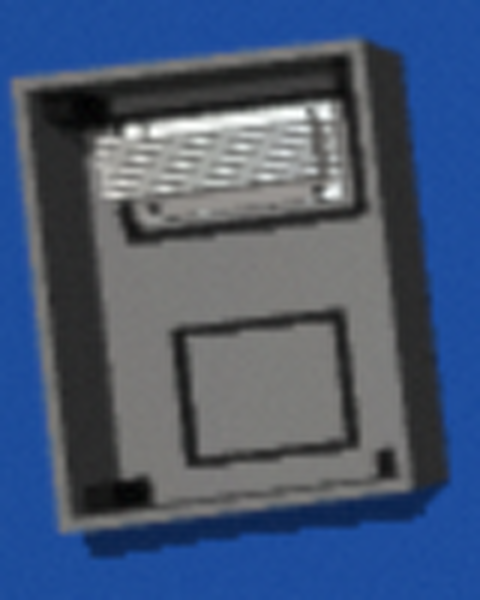

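View pics/s12.png

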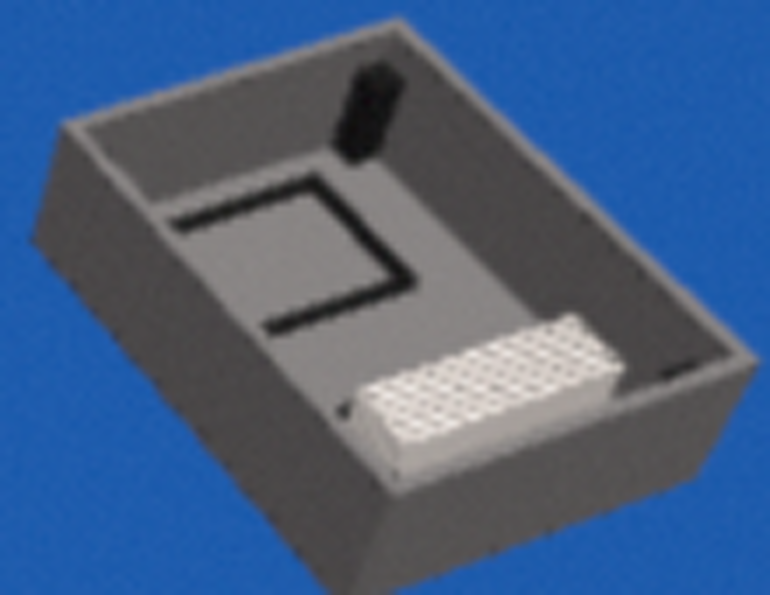

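View pics/s12b.png

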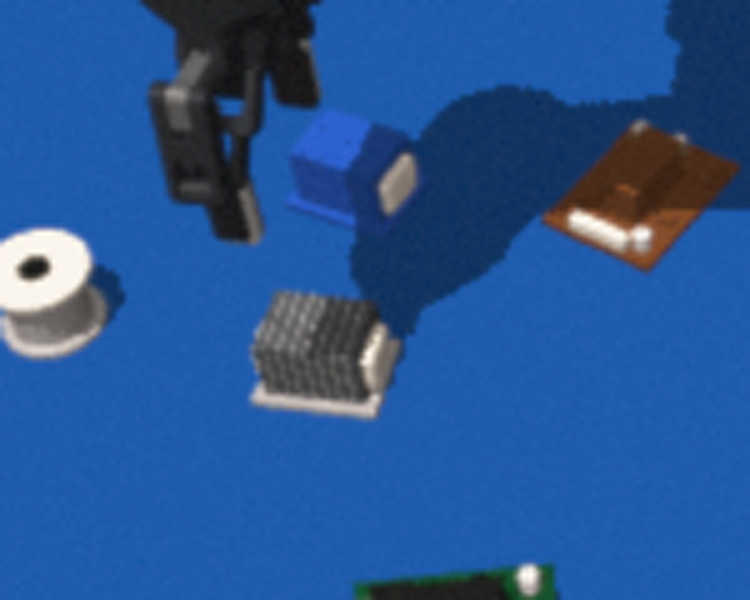

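```bash
python3 - <<'E'
from plan import *
a=np.radians(7.6);B=np.array([[np.cos(a),np.sin(a)],[-np.sin(a),np.cos(a)]])
f=lambda n,q,k,o,z,c: ((plane(n,(np.array(q,float)+.5)/k-.5+o,z)[:,:2]*1000-c)@B.T).round(1)
print('base top-cam',f('top',[(340,101),(346,198),(139,225)],6,[140,160],.011,[503,365.6]),'ideal x 83/37 y -50/50')
q=f('scene',[(355,388),(575,313),(627,370),(403,445)],7,[420,130],.045,[503.6,367.9]);print('fins scene',q,q.mean(0))
im=cv2.imread('pics/t12.png'); print(im[85:130,270].mean(1).round().astype(int)); print(im[200:245,200].mean(1).round().astype(int)); print(im[150,300:380].mean(1).round().astype(int))
E
```

```text
base top-cam [[ 84.8 -51.4]
 [ 37.1 -49.1]
 [ 35.9  51.4]] ideal x 83/37 y -50/50
fins scene [[ 45.5 -46. ]
 [ 46.5  54.1]
 [ 78.1  52.3]
 [ 75.8 -47.3]] [61.475  3.275]
[ 61  62  63  64  65  64  63  60  56  49  41  34  29  27  29  31  35  42
  52  67  87 108 128 147 166 185 204 218 227 232 233 234 233 229 223 216
 206 195 184 173 163 155 148 143 140]
[140 143 145 145 145 144 144 146 148 151 153 155 154 151 147 143 138 131
 123 113 105  98  90  83  75  65  55  47  41  37  35  36  38  43  50  58
  67  77  86  94 102 108 115 121 124]
[154 155 156 157 158 160 162 161 157 150 140 130 119 109 100  92  88  87
  88  90  94  98 103 108 113 119 125 132 138 143 146 149 149 147 143 137
 131 124 118 114 113 114 116 116 113 105  96  85  74  64  54  45  38  35
  33  33  35  39  45  51  58  66  75  85  93 101 107 111 113 113 111 107
 100  93  85  77  71  65  60  55]
```

```bash
python3 -m crank '[[0,12,0,0,0,0,1],[0,25,0,0,0,0,1],[0,30,0,0,0,0,1],[1,27,0,0,0,0,1],[0,15,0,0,0,0,1],[0,6,0,0,0,0,1],[0,2,0,0,0,0,1],[0,0,0,0,0,0,1]]' 80
python3 -c "
from plan import *
show()"
```

```text
time_s: 16.62
tool_pos: [0.4223, -0.2455, 0.0318]
orientation: [0.592, 0.387, -0.387, -0.592]
contact_force: [0.5, 0.6, 0.5]
grip_width: 1.001
t 16.62 tcp [ 422.3 -245.5   31.8] head 156.30 down(0.0006,-0.0004) F [0.5 0.6 0.5] grip 1.001 j1 -0.20 j6 -0.21
```

```bash
python3 -m crank '[[0,1,0,0,0,0,-1],[0,0,0,0,0,0,-1],[0,0,0,0,0,0,-1],[0,0,0,0,0,0,-1],[0,0,0,0,0,0,-1],[0,0,0,0,0,0,-1]]' 100
python3 -c "
from plan import *
show()"
python3 -m crank '[[0,-6,0,0,0,0,-1],[0,-20,0,0,0,0,-1],[0,-32,0,0,0,0,-1],[0,-36,0,0,0,0,-1],[0,-32,0,0,0,0,-1],[0,-12,0,0,0,0,-1]]'
python3 - <<'E'
from plan import *
go([453.6,359.9,160],7.6,-1)
im=eyes.capture('scene'); cv2.imwrite('pics/s13.png',cv2.resize(im[110:260,180:330],None,fx=4,fy=4,interpolation=cv2.INTER_CUBIC))
E
```

```text
time_s: 17.12
tool_pos: [0.4221, -0.2461, 0.0314]
orientation: [0.593, 0.387, -0.386, -0.592]
contact_force: [-1.0, 0.9, 5.7]
grip_width: 0.445
t 17.12 tcp [ 422.1 -246.1   31.4] head 156.25 down(0.0015,-0.0007) F [-1.   0.9  5.7] grip 0.445 j1 -0.21 j6 -0.21
time_s: 17.62
tool_pos: [0.423, -0.2467, 0.1732]
orientation: [0.594, 0.388, -0.385, -0.59]
contact_force: [1.1, 0.4, -4.8]
grip_width: 0.444
t 17.62 tcp [ 423.  -246.7  173.2] head 156.24 down(0.0062,-0.0026) F [ 1.1  0.4 -4.8] grip 0.444 j1 -0.21 j6 -0.21
[[12,0,5,0,-0.6,0,-1],[27,1,9,0,-1.6,0,-1],[35,1,12,0,-1.8,0,-1],[36,0,11,0,-2,0,-1],[36,1,10,0,-2,0,-1],[37,1,8,0,-1.8,0,-1],[37,0,7,0,-2,0,-1],[37,1,6,0,-2,0,-1]]
[[37,1,5,0,-1.8,0,-1],[37,1,4,0,-2,0,-1],[38,0,2,0,-2,0,-1],[37,1,0,0,-1.8,0,-1],[38,1,0,0,-2,0,-1],[37,1,-2,0,-2,0,-1],[38,0,-2,0,-1.8,0,-1],[37,1,-5,0,-2,0,-1]]
[[28,1,-4,0,-1.4,0,-1],[13,0,-2,0,-0.8,0,-1]]
end [453.7 360.3 159.8] turn 31.400000000000002 of 31.4 rows 18
```

View pics/s13.png

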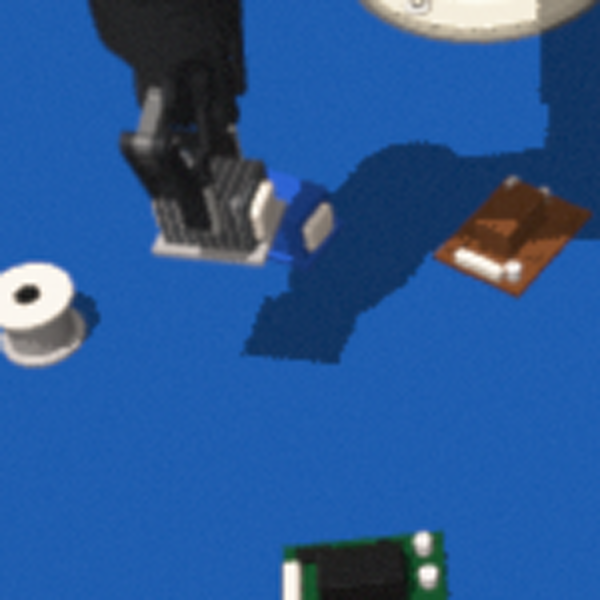

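```bash
python3 -m crank '[[12,0,5,0,-0.6,0,-1],[27,1,9,0,-1.6,0,-1],[35,1,12,0,-1.8,0,-1],[36,0,11,0,-2,0,-1],[36,1,10,0,-2,0,-1],[37,1,8,0,-1.8,0,-1],[37,0,7,0,-2,0,-1],[37,1,6,0,-2,0,-1]]'
python3 -m crank '[[37,1,5,0,-1.8,0,-1],[37,1,4,0,-2,0,-1],[38,0,2,0,-2,0,-1],[37,1,0,0,-1.8,0,-1],[38,1,0,0,-2,0,-1],[37,1,-2,0,-2,0,-1],[38,0,-2,0,-1.8,0,-1],[37,1,-5,0,-2,0,-1]]'
python3 -m crank '[[28,1,-4,0,-1.4,0,-1],[13,0,-2,0,-0.8,0,-1],[0,15,0,0,0,0,-1],[0,30,0,0,0,0,-1],[0,25,0,0,0,0,-1],[0,8,0,0,0,0,-1],[0,0,0,0,0,0,-1]]'
python3 - <<'E'
from plan import *
im=eyes.capture('scene'); cv2.imwrite('pics/s14.png',cv2.resize(im[100:215,410:530],None,fx=5,fy=5,interpolation=cv2.INTER_CUBIC))
im=eyes.capture('top'); cv2.imwrite('pics/t14.png',cv2.resize(im[150:260,120:230],None,fx=5.4,fy=5.4,interpolation=cv2.INTER_CUBIC))
p,R,h=show()
q=plane('scene',(np.array([(152,249),(268,265)])+.5)/4-.5+[180,110],.142)*1000
m=q.mean(0)[:2]-[423,-246.7]; a=np.radians(-23.8); print(np.linalg.norm(q[0]-q[1]),m@[np.cos(a),np.sin(a)],m@[-np.sin(a),np.cos(a)])
E
```

```text
time_s: 18.33
tool_pos: [0.434, 0.0218, 0.1621]
orientation: [-0.541, -0.454, 0.456, 0.542]
contact_force: [1.2, -0.9, -4.3]
grip_width: 0.445
time_s: 19.0
tool_pos: [0.4491, 0.321, 0.1556]
orientation: [-0.475, -0.522, 0.525, 0.476]
contact_force: [1.9, -0.1, -4.3]
grip_width: 0.443
time_s: 19.58
tool_pos: [0.4505, 0.3589, 0.0748]
orientation: [-0.466, -0.529, 0.535, 0.466]
contact_force: [0.5, -0.4, -3.6]
grip_width: 0.441
t 19.68 tcp [452.8 361.1  78.9] head -172.37 down(0.0007,-0.0002) F [ 0.6  0.5 -3.4] grip 0.444 j1 0.94 j6 -0.81
70.68197535679985 25.700181076872518 1.6744359640049016
```

View pics/s14.png

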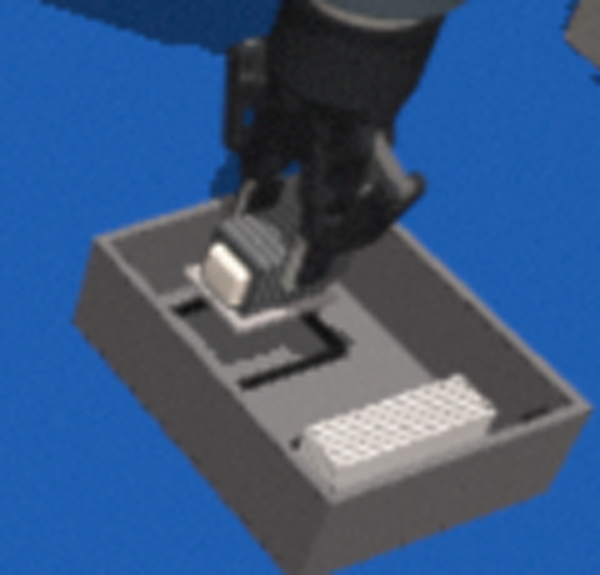

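View pics/t14.png

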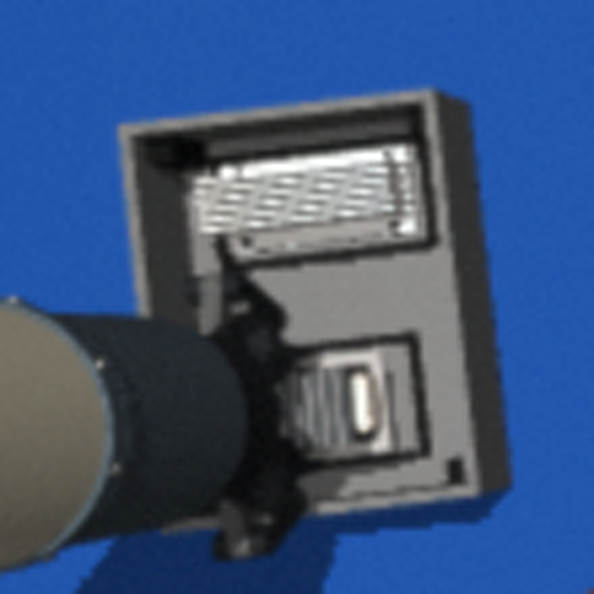

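```bash
python3 - <<'E'
from plan import *
p,R,h=show()
a=np.radians(7.6);B=np.array([[np.cos(a),np.sin(a)],[-np.sin(a),np.cos(a)]])
f=lambda n,q,k,o,z,c: ((plane(n,(np.array(q,float)+.5)/k-.5+o,z)[:,:2]*1000-c)@B.T).round(1)
print('top',f('top',[(384,349),(397,452)],5.4,[120,150],.050,[503,365.6]),'ideal x -24/-76, y-33')
print('scene',f('scene',[(185,270),(242,327),(340,290)],5,[410,100],.048,[503.6,367.9]),'ideal -76,-33; -24,-33; -24,33')
print('TCP',B@(p[:2]-[503.2,366.5]))
E
```

```text
t 19.68 tcp [452.8 361.1  78.9] head -172.37 down(0.0007,-0.0002) F [ 0.6  0.5 -3.4] grip 0.444 j1 0.94 j6 -0.81
top [[-25.1 -36.1]
 [-79.4 -37. ]] ideal x -24/-76, y-33
scene [[-77.  -36.2]
 [-26.7 -33.9]
 [-29.6  32.7]] ideal -76,-33; -24,-33; -24,33
TCP [-50.62456743   1.34257547]
```

```bash
python3 -m crank '[[2,12,-1,0,0,0,-1],[0,15,-1,0,0,0,-1],[0,8,0,0,0,0,-1],[0,2,0,0,0,0,-1],[0,0,0,0,0,0,-1]]'
python3 - <<'E'
from plan import *
show()
im=eyes.capture('top'); cv2.imwrite('pics/t15.png',cv2.resize(im[200:260,150:220],None,fx=9,fy=9,interpolation=cv2.INTER_CUBIC))
im=eyes.capture('scene'); cv2.imwrite('pics/s15.png',cv2.resize(im[100:215,410:530],None,fx=5,fy=5,interpolation=cv2.INTER_CUBIC))
show()
E
```

```text
time_s: 20.1
tool_pos: [0.4543, 0.3635, 0.0418]
orientation: [0.466, 0.532, -0.532, -0.466]
contact_force: [-0.1, 0.1, -3.9]
grip_width: 0.441
t 20.10 tcp [454.3 363.5  41.8] head -172.37 down(0.0004,0.0001) F [-0.1  0.1 -3.9] grip 0.441 j1 0.94 j6 -0.81
t 20.20 tcp [454.7 364.   42.5] head -172.36 down(0.0016,0.0013) F [ 0.2 -0.8 -2.7] grip 0.443 j1 0.94 j6 -0.81
```

View pics/t15.png

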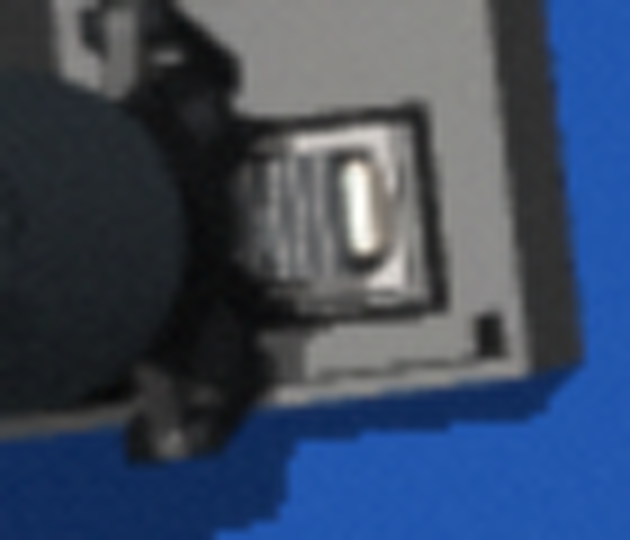

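View pics/s15.png

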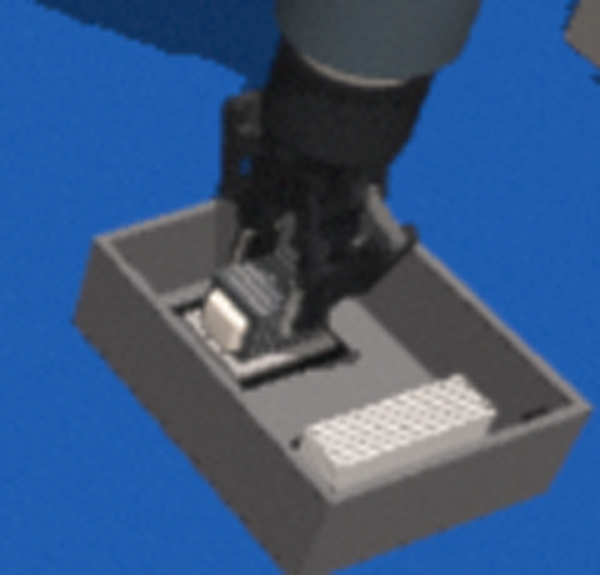

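```bash
python3 -m crank '[[0,3,0,0,0,0,-1],[0,2,0,0,0,0,-1],[0,1,0,0,0,0,-1],[0,0,0,0,0,0,-1]]'
python3 -c "
from plan import *
show()"
```

```text
time_s: 20.53
tool_pos: [0.4546, 0.364, 0.0374]
orientation: [0.466, 0.533, -0.531, -0.465]
contact_force: [-3.5, -1.0, 6.9]
grip_width: 0.443
t 20.53 tcp [454.6 364.   37.4] head -172.33 down(0.0019,0.0015) F [-3.5 -1.   6.9] grip 0.443 j1 0.94 j6 -0.81
```

```bash
python3 -m crank '[[0,1,0,0,0,0,-1],[0,0,0,0,0,0,-0.05],[0,0,0,0,0,0,0.05],[0,0,0,0,0,0,0.15],[0,0,0,0,0,0,0.15]]'
python3 -c "
from plan import *
show()"
python3 -m crank '[[0,-5,0,0,0,0,0.15],[0,-15,0,0,0,0,0.15],[0,-30,0,0,0,0,0.15],[0,-35,0,0,0,0,0.15],[0,-32,0,0,0,0,-0.2]]'
python3 - <<'E'
from plan import *
a=np.radians(171.5); c=np.array([554,47.8])-28*np.array([np.cos(a),np.sin(a)]); print(c)
go([c[0],c[1],140],-8.5,-0.2)
E
```

```text
time_s: 20.95
tool_pos: [0.4544, 0.3637, 0.0345]
orientation: [0.466, 0.532, -0.532, -0.466]
contact_force: [-0.5, 0.2, -0.1]
grip_width: 0.574
t 20.95 tcp [454.4 363.7  34.5] head -172.36 down(0.0007,0.0005) F [-0.5  0.2 -0.1] grip 0.574 j1 0.94 j6 -0.81
time_s: 21.37
tool_pos: [0.4542, 0.3632, 0.1532]
orientation: [-0.466, -0.532, 0.532, 0.465]
contact_force: [1.1, 0.8, -0.7]
grip_width: 0.448
[581.69244417  43.66133649]
t 21.37 tcp [454.2 363.2 153.2] head -172.36 down(0.0004,-0.0004) F [ 1.1  0.8 -0.7] grip 0.448 j1 0.94 j6 -0.81
[[-11,0,-3,0,0.6,0,-0.2],[-25,1,-6,0,1.2,0,-0.2],[-32,2,-10,0,1.6,0,-0.2],[-33,1,-10,0,1.6,0,-0.2],[-31,1,-11,0,1.4,0,-0.2],[-32,2,-12,0,1.6,0,-0.2],[-31,1,-12,0,1.6,0,-0.2],[-31,1,-14,0,1.6,0,-0.2]]
[[-31,2,-14,0,1.6,0,-0.2],[-30,1,-16,0,1.6,0,-0.2],[-22,1,-12,0,1.2,0,-0.2],[-10,0,-5,0,0.6,0,-0.2]]
end [581.2  43.9 140.4] turn -16.2 of -16.1 rows 12
```

```bash
python3 -m crank '[[-11,0,-3,0,0.6,0,-0.2],[-25,1,-6,0,1.2,0,-0.2],[-32,2,-10,0,1.6,0,-0.2],[-33,1,-10,0,1.6,0,-0.2],[-31,1,-11,0,1.4,0,-0.2],[-32,2,-12,0,1.6,0,-0.2],[-31,1,-12,0,1.6,0,-0.2],[-31,1,-14,0,1.6,0,-0.2]]'
python3 -m crank '[[-31,2,-14,0,1.6,0,-0.2],[-30,1,-16,0,1.6,0,-0.2],[-22,1,-12,0,1.2,0,-0.2],[-10,0,-5,0,0.6,0,-0.2],[0,0,0,0,0,0,-0.2]]'
python3 - <<'E'
from plan import *
t=cv2.imread('pics/top0.png'); s=cv2.imread('pics/scene0.png')
a=cv2.resize(t[168:205,265:320],None,fx=12,fy=12,interpolation=cv2.INTER_CUBIC)
b=cv2.resize(s[200:250,335:400],None,fx=10,fy=10,interpolation=cv2.INTER_CUBIC)
cv2.imwrite('pics/ra.png',a); cv2.imwrite('pics/rb.png',b)
im=eyes.capture('top'); cv2.imwrite('pics/t16.png',cv2.resize(im[150:260,120:230],None,fx=5,fy=5,interpolation=cv2.INTER_CUBIC))
im=eyes.capture('scene'); cv2.imwrite('pics/s16.png',cv2.resize(im[100:260,310:530],None,fx=3.5,fy=3.5,interpolation=cv2.INTER_CUBIC))
show()
E
```

```text
time_s: 22.03
tool_pos: [0.5433, 0.1395, 0.1425]
orientation: [0.516, 0.484, -0.484, -0.516]
contact_force: [0.4, 0.5, -0.4]
grip_width: 0.399
time_s: 22.45
tool_pos: [0.5816, 0.0418, 0.1381]
orientation: [0.537, 0.46, -0.46, -0.537]
contact_force: [0.1, -0.1, 0.1]
grip_width: 0.4
t 22.55 tcp [581.   44.2 138.2] head 171.40 down(-0.0001,0.0002) F [0.1 0.1 0.8] grip 0.401 j1 0.34 j6 -0.49
```

View pics/ra.png

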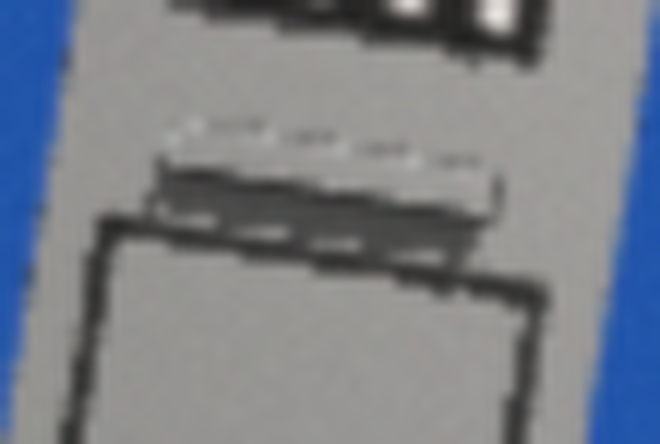

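View pics/rb.png

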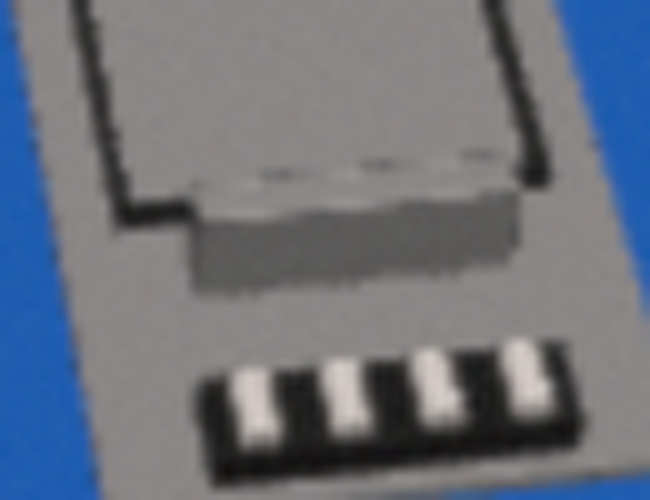

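View pics/t16.png

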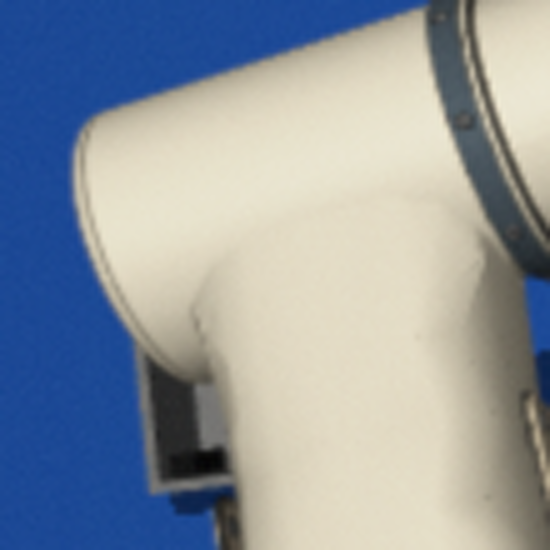

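View pics/s16.png

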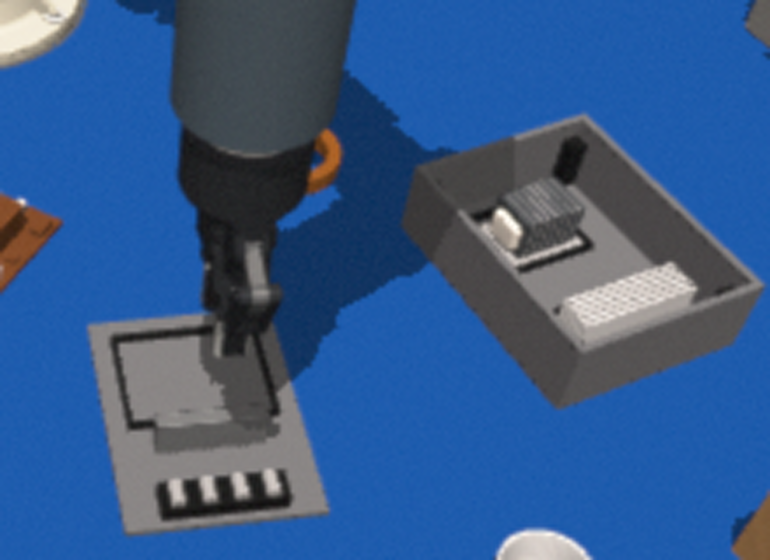

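```bash
python3 - <<'E'
from plan import *
for n,q,k,o in [('top',[(168,122),(503,165),(492,218),(158,175)],12,[265,168]),('scene',[(188,187),(515,153),(520,193),(193,222)],10,[335,200])]:
    p=plane(n,(np.array(q,float)+.5)/k-.5+o,.037)[:,:2]*1000; e=np.diff(np.vstack([p,p[:1]]),axis=0)
    print(n,p.mean(0).round(1),np.hypot(*e.T).round(1),np.degrees(np.arctan2(e[:,1],e[:,0])).round(1))
go([581,44.2,27],-8.5,-0.2)
E
```

```text
top [580.  43.] [81.3 13.1 81.  13. ] [-96.5 169.1  83.4  -9.7]
scene [582.4  43.9] [81.5 12.5 80.5 10.8] [ 81.7 -15.5 -99.4 168.4]
t 22.55 tcp [581.   44.2 138.2] head 171.40 down(-0.0001,0.0002) F [0.1 0.1 0.8] grip 0.401 j1 0.34 j6 -0.49
[[0,12,0,0,0,0,-0.2],[0,26,0,0,0,0,-0.2],[0,35,0,0,0,0,-0.2],[0,26,0,0,0,0,-0.2],[0,12,0,0,0,0,-0.2]]
end [581.   44.2  27.2] turn 0.0 of 0.1 rows 5
```

```bash
python3 -m crank '[[0,15,0,0,0,0,-0.2],[0,27,0,0,0,0,-0.2],[0,32,0,0,0,0,-0.2],[0,22,0,0,0,0,-0.2],[0,11,0,0,0,0,-0.2],[0,4,0,0,0,0,-0.2],[0,0,0,0,0,0,-0.2]]' 100
python3 -c "
from plan import *
show()"
python3 -m crank '[[0,0,0,0,0,0,-1],[0,0,0,0,0,0,-1],[0,0,0,0,0,0,-1],[0,0,0,0,0,0,-1],[0,0,0,0,0,0,-1]]'
python3 -c "
from plan import *
show()"
```

```text
time_s: 23.13
tool_pos: [0.581, 0.0449, 0.0272]
orientation: [-0.536, -0.461, 0.462, 0.536]
contact_force: [0.7, -0.4, 0.1]
grip_width: 0.396
t 23.13 tcp [581.   44.9  27.2] head 171.51 down(-0.0005,-0.0004) F [ 0.7 -0.4  0.1] grip 0.396 j1 0.35 j6 -0.49
time_s: 23.55
tool_pos: [0.5823, 0.0447, 0.0294]
orientation: [0.536, 0.463, -0.46, -0.535]
contact_force: [-1.1, 1.7, 7.2]
grip_width: 0.112
t 23.55 tcp [582.3  44.7  29.4] head 171.45 down(0.0035,0.0010) F [-1.1  1.7  7.2] grip 0.112 j1 0.34 j6 -0.49
```

```bash
python3 -m crank '[[0,-4,0,0,0,0,-1],[0,-12,0,0,0,0,-1],[0,-24,0,0,0,0,-1],[0,-34,0,0,0,0,-1],[0,-34,0,0,0,0,-1],[0,-18,0,0,0,0,-1],[0,-6,0,0,0,0,-1],[0,0,0,0,0,0,-1]]'
python3 - <<'E'
from plan import *
im=eyes.capture('scene'); cv2.imwrite('pics/s17.png',cv2.resize(im[60:260,290:530],None,fx=3,fy=3,interpolation=cv2.INTER_CUBIC))
go([530.9,371.2,165],7.6,-1,vmax=33)
E
```

```text
time_s: 24.22
tool_pos: [0.5816, 0.0443, 0.1607]
orientation: [0.536, 0.462, -0.46, -0.536]
contact_force: [0.4, -0.2, -3.0]
grip_width: 0.111
t 24.27 tcp [580.6  44.3 158.6] head 171.40 down(-0.0008,0.0008) F [-0.2 -0.2 -4. ] grip 0.116 j1 0.34 j6 -0.49
[[10,0,3,0,-0.6,0,-1],[21,-1,6,0,-1,0,-1],[29,0,8,0,-1.4,0,-1],[28,-1,8,0,-1.4,0,-1],[29,0,6,0,-1.6,0,-1],[29,-1,6,0,-1.4,0,-1],[29,0,5,0,-1.4,0,-1],[29,-1,4,0,-1.4,0,-1]]
[[30,0,4,0,-1.6,0,-1],[29,-1,3,0,-1.4,0,-1],[29,0,2,0,-1.4,0,-1],[22,-1,1,0,-1,0,-1],[11,0,0,0,-0.6,0,-1]]
end [531.  371.4 164.9] turn 16.200000000000003 of 16.2 rows 13
```

View pics/s17.png

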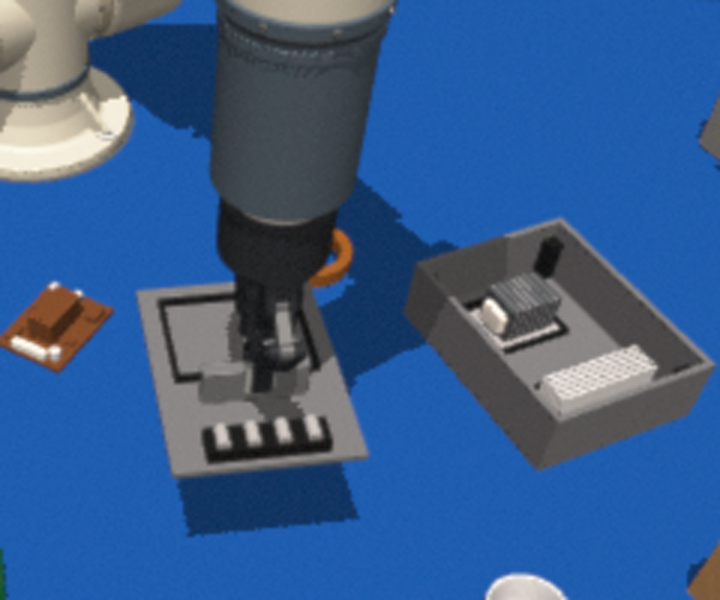

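Divider is held and looks level.

```bash
python3 -m crank '[[10,0,3,0,-0.6,0,-1],[21,-1,6,0,-1,0,-1],[29,0,8,0,-1.4,0,-1],[28,-1,8,0,-1.4,0,-1],[29,0,6,0,-1.6,0,-1],[29,-1,6,0,-1.4,0,-1],[29,0,5,0,-1.4,0,-1],[29,-1,4,0,-1.4,0,-1]]'
python3 -m crank '[[30,0,4,0,-1.6,0,-1],[29,-1,3,0,-1.4,0,-1],[29,0,2,0,-1.4,0,-1],[22,-1,1,0,-1,0,-1],[11,0,0,0,-0.6,0,-1]]'
python3 -m crank '[[0,10,0,0,0,0,-1],[0,18,0,0,0,0,-1],[0,18,0,0,0,0,-1],[0,10,0,0,0,0,-1],[0,0,0,0,0,0,-1],[0,0,0,0,0,0,-1]]'
python3 - <<'E'
from plan import *
im=eyes.capture('scene'); cv2.imwrite('pics/s18.png',cv2.resize(im[100:220,400:540],None,fx=5,fy=5,interpolation=cv2.INTER_CUBIC))
im=eyes.capture('top'); cv2.imwrite('pics/t18.png',cv2.resize(im[150:260,120:230],None,fx=5.4,fy=5.4,interpolation=cv2.INTER_CUBIC))
show()
E
```

```text
time_s: 24.93
tool_pos: [0.548, 0.2525, 0.1605]
orientation: [-0.492, -0.506, 0.509, 0.493]
contact_force: [1.3, -0.4, -2.6]
grip_width: 0.119
time_s: 25.35
tool_pos: [0.5294, 0.3738, 0.1622]
orientation: [-0.464, -0.531, 0.534, 0.465]
contact_force: [-0.4, 0.2, -3.6]
grip_width: 0.117
time_s: 25.85
tool_pos: [0.5312, 0.3702, 0.1083]
orientation: [-0.466, -0.531, 0.533, 0.466]
contact_force: [0.4, -0.6, -2.2]
grip_width: 0.109
t 25.95 tcp [532.1 371.3 110.3] head -172.38 down(0.0015,0.0008) F [-0.   1.  -2.2] grip 0.112 j1 0.85 j6 -0.72
```

View pics/s18.png

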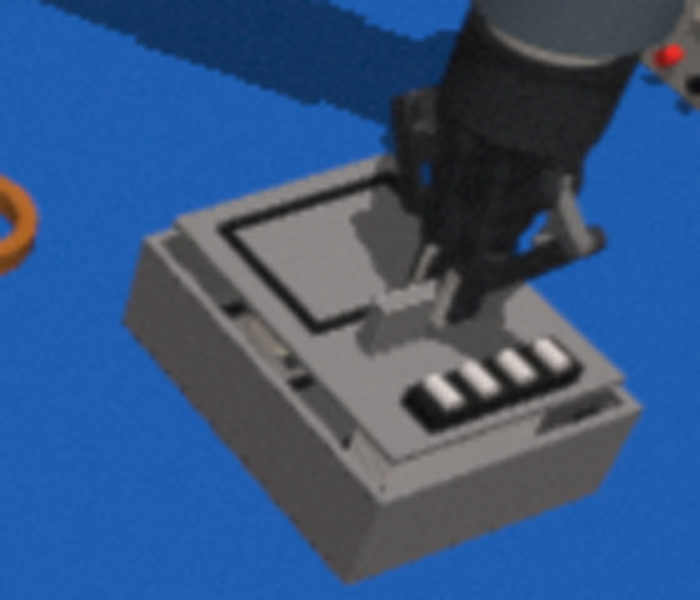

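View pics/t18.png

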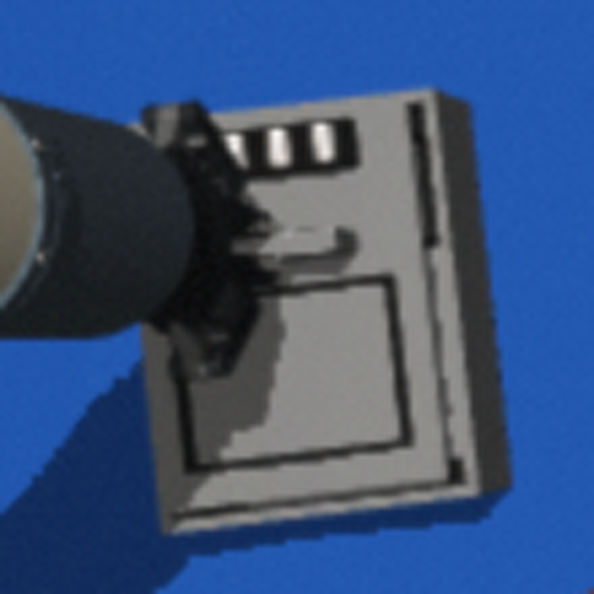

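```bash
python3 - <<'E'
from plan import *
p,R,h=show()
a=np.radians(7.6);B=np.array([[np.cos(a),np.sin(a)],[-np.sin(a),np.cos(a)]])
f=lambda n,q,k,o,z,c: ((plane(n,(np.array(q,float)+.5)/k-.5+o,z)[:,:2]*1000-c)@B.T).round(1)
q=f('scene',[(175,221),(388,153),(630,380),(395,465)],5,[400,100],.086,[503.6,367.9]);print(q,q.mean(0),'ideal -96,-71;-96,71;96,71;96,-71')
print('rim',f('scene',[(142,240),(643,406),(379,502)],5,[400,100],.065,[503.6,367.9]))
print('top',f('top',[(410,100),(447,484),(172,517)],5.4,[120,150],.086,[503,365.6]))
print('TCP',B@(p[:2]-[503.2,366.5]))
im=cv2.imread('pics/t18.png')
E
```

```text
t 25.95 tcp [532.1 371.3 110.3] head -172.38 down(0.0015,0.0008) F [-0.   1.  -2.2] grip 0.112 j1 0.85 j6 -0.72
[[-91.1 -75.3]
 [-92.5  65.5]
 [100.9  66.7]
 [101.2 -76.5]] [ 4.625 -4.9  ] ideal -96,-71;-96,71;96,71;96,-71
rim [[-103.7  -83.4]
 [ 105.1   81.5]
 [ 105.   -81.4]]
top [[ 97.4 -74.6]
 [-97.9 -71.7]
 [-97.5  65.5]]
TCP [29.2380055   0.93185472]
```

```bash
python3 -m crank '[[2,5,1,0,0,0,-1],[1,5,1,0,0,0,-1],[0,2,0,0,0,0,-1],[0,0,0,0,0,0,-1],[0,0,0,0,0,0,-1]]'
python3 - <<'E'
from plan import *
im=eyes.capture('scene'); cv2.imwrite('pics/s19.png',cv2.resize(im[110:220,410:535],None,fx=6,fy=5.4,interpolation=cv2.INTER_CUBIC) if 0 else cv2.resize(im[115:220,410:535],None,fx=5.7,fy=5.7,interpolation=cv2.INTER_CUBIC))
im=eyes.capture('top'); cv2.imwrite('pics/t19.png',cv2.resize(im[160:255,140:220],None,fx=6.3,fy=6.3,interpolation=cv2.INTER_CUBIC))
show()
E
```

```text
time_s: 26.37
tool_pos: [0.5289, 0.374, 0.0971]
orientation: [-0.466, -0.532, 0.532, 0.466]
contact_force: [-0.7, -0.1, -2.0]
grip_width: 0.114
t 26.47 tcp [529.1 374.1  97.5] head -172.36 down(0.0003,0.0001) F [-0.2 -0.3 -2.6] grip 0.113 j1 0.86 j6 -0.72
```

View pics/s19.png

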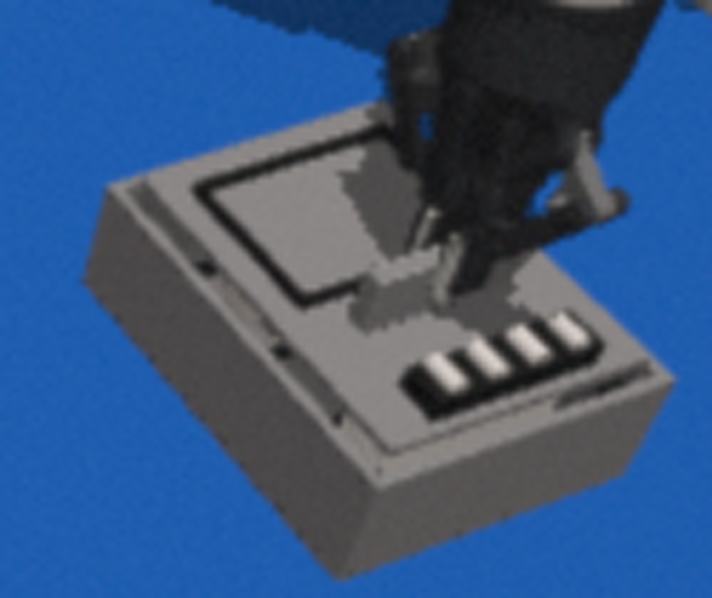

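View pics/t19.png

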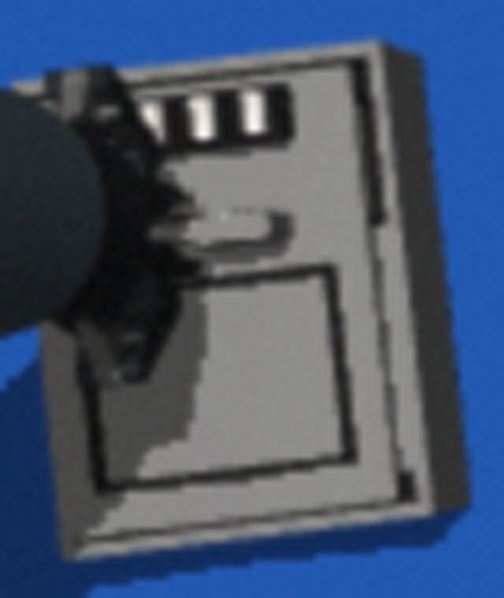

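```bash
python3 - <<'E'
from plan import *
p,R,h=show()
a=np.radians(7.6);B=np.array([[np.cos(a),np.sin(a)],[-np.sin(a),np.cos(a)]])
f=lambda n,q,k,o,z,c: ((plane(n,(np.array(q,float)+.5)/k-.5+o,z)[:,:2]*1000-c)@B.T).round(1)
print('scene',f('scene',[(147,182),(650,363),(388,455)],5.7,[410,115],.073,[503.6,367.9]),'ideal -96,-71;96,71;96,-71')
print('rim',f('scene',[(106,186),(676,380),(378,490)],5.7,[410,115],.065,[503.6,367.9]))
print('top',f('top',[(350,61),(398,503)],6.3,[140,160],.073,[503,365.6]),'ideal 96,-71 -96,-71')
print('rim',f('top',[(382,40),(432,515),(65,560)],6.3,[140,160],.065,[503,365.6]))
print('fence outer ', f('top',[(336,263),(354,462),(98,492)],6.3,[140,160],.079,[503,365.6]),'ideal 10,-56;-78,-56;-78,56')
print('TCP',B@(p[:2]-[503.2,366.5]))
E
```

```text
t 26.47 tcp [529.1 374.1  97.5] head -172.36 down(0.0003,0.0001) F [-0.2 -0.3 -2.6] grip 0.113 j1 0.86 j6 -0.72
scene [[-92.4 -68.9]
 [ 98.3  68.9]
 [ 97.1 -71.6]] ideal -96,-71;96,71;96,-71
rim [[-104.9  -82.1]
 [ 106.3   80.4]
 [ 106.9  -81.4]]
top [[ 96.5 -69.3]
 [-99.  -68.7]] ideal 96,-71 -96,-71
rim [[ 105.4  -81.8]
 [-106.4  -80.5]
 [-106.2   79.9]]
fence outer  [[  8.3 -55.4]
 [-78.8 -53.7]
 [-78.2  56.6]] ideal 10,-56;-78,-56;-78,56
TCP [26.67487962  4.09305927]
```

```bash
python3 -m crank '[[0,3,0,0,0,0,-1],[0,4,0,0,0,0,-1],[0,3,0,0,0,0,-1],[0,2,0,0,0,0,-1],[0,0,0,0,0,0,-1]]'
python3 - <<'E'
from plan import *
show()
im=eyes.capture('scene'); cv2.imwrite('pics/s20.png',cv2.resize(im[115:220,410:535],None,fx=5.7,fy=5.7,interpolation=cv2.INTER_CUBIC))
im=eyes.capture('top'); cv2.imwrite('pics/t20.png',cv2.resize(im[160:255,140:220],None,fx=6.3,fy=6.3,interpolation=cv2.INTER_CUBIC))
show()
E
```

```text
time_s: 26.88
tool_pos: [0.5286, 0.3737, 0.0844]
orientation: [-0.466, -0.532, 0.533, 0.466]
contact_force: [0.5, 0.0, -3.7]
grip_width: 0.111
t 26.88 tcp [528.6 373.7  84.4] head -172.38 down(-0.0011,-0.0010) F [ 0.5  0.  -3.7] grip 0.111 j1 0.86 j6 -0.72
t 26.98 tcp [529.  373.9  85.2] head -172.37 down(-0.0001,-0.0003) F [ 0.4  0.4 -2.9] grip 0.116 j1 0.86 j6 -0.72
```

View pics/s20.png

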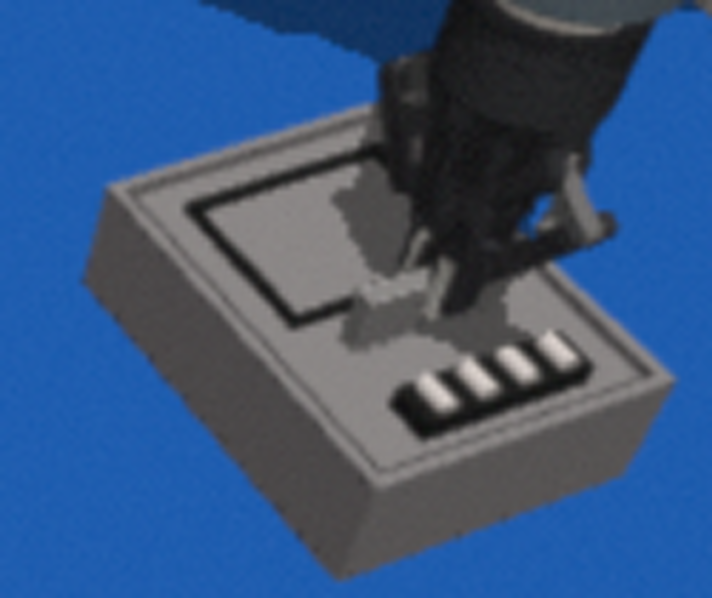

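View pics/t20.png

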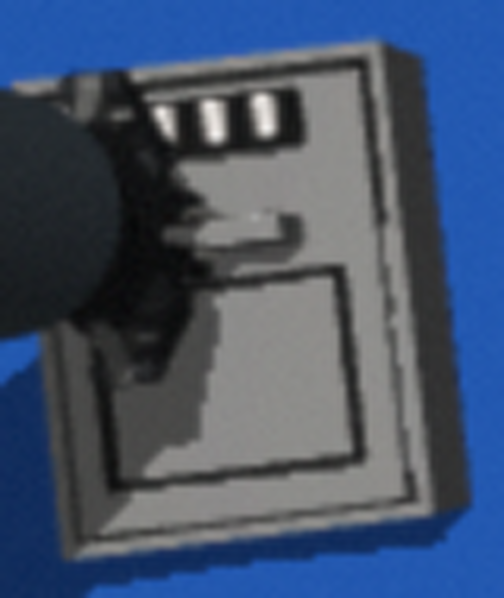

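```bash
python3 -m crank '[[0,2,0,0,0,0,-1],[0,2,0,0,0,0,-1],[0,2,0,0,0,0,-1],[0,1,0,0,0,0,-1],[0,0,0,0,0,0,-1]]'
python3 -c "
from plan import *
show()"
```

```text
time_s: 27.4
tool_pos: [0.529, 0.374, 0.0784]
orientation: [0.466, 0.532, -0.532, -0.466]
contact_force: [-1.2, 0.1, -0.5]
grip_width: 0.114
t 27.40 tcp [529.  374.   78.4] head -172.37 down(0.0001,0.0000) F [-1.2  0.1 -0.5] grip 0.114 j1 0.86 j6 -0.72
```

```bash
python3 -m crank '[[0,1,0,0,0,0,-1],[0,0,0,0,0,0,-1]]'
python3 -c "
from plan import *
show()"
python3 -m crank '[[0,0,0,0,0,0,-0.7],[0,0,0,0,0,0,-0.5],[0,0,0,0,0,0,-0.4],[0,-2,0,0,0,0,-0.3],[0,-10,0,0,0,0,-0.3],[0,-25,0,0,0,0,-0.3],[0,-35,0,0,0,0,0],[0,-35,0,0,0,0,0]]'
python3 - <<'E'
from plan import *
go([603,-209.7,150],-8.8,0.2)
E
```

```text
time_s: 27.57
tool_pos: [0.5291, 0.374, 0.0784]
orientation: [0.466, 0.532, -0.532, -0.465]
contact_force: [-3.6, -1.7, 4.8]
grip_width: 0.116
t 27.57 tcp [529.1 374.   78.4] head -172.35 down(0.0007,0.0003) F [-3.6 -1.7  4.8] grip 0.116 j1 0.86 j6 -0.72
time_s: 28.23
tool_pos: [0.5287, 0.3735, 0.1858]
orientation: [-0.466, -0.532, 0.533, 0.465]
contact_force: [0.4, 1.4, 0.5]
grip_width: 0.499
t 28.23 tcp [528.7 373.5 185.8] head -172.37 down(-0.0006,-0.0013) F [0.4 1.4 0.5] grip 0.499 j1 0.86 j6 -0.72
[[-13,1,0,0,0.4,0,0.2],[-27,1,0,0,0.8,0,0.2],[-36,3,0,0,1,0,0.2],[-36,2,-2,0,1,0,0.2],[-37,2,-1,0,1,0,0.2],[-36,2,-3,0,1,0,0.2],[-36,3,-3,0,1,0,0.2],[-36,2,-4,0,1,0,0.2]]
[[-36,2,-4,0,1,0,0.2],[-36,2,-5,0,1,0,0.2],[-36,3,-5,0,1,0,0.2],[-36,2,-7,0,1,0,0.2],[-35,2,-6,0,1,0,0.2],[-36,2,-8,0,1,0,0.2],[-35,3,-8,0,1.2,0,0.2],[-36,2,-9,0,1,0,0.2]]
[[-26,2,-7,0,0.6,0,0.2],[-12,0,-3,0,0.4,0,0.2]]
end [ 602.8 -209.6  150.4] turn -16.4 of -16.4 rows 18
```

```bash
python3 -m crank '[[-13,1,0,0,0.4,0,0.2],[-27,1,0,0,0.8,0,0.2],[-36,3,0,0,1,0,0.2],[-36,2,-2,0,1,0,0.2],[-37,2,-1,0,1,0,0.2],[-36,2,-3,0,1,0,0.2],[-36,3,-3,0,1,0,0.2],[-36,2,-4,0,1,0,0.2]]'
python3 -m crank '[[-36,2,-4,0,1,0,0.2],[-36,2,-5,0,1,0,0.2],[-36,3,-5,0,1,0,0.2],[-36,2,-7,0,1,0,0.2],[-35,2,-6,0,1,0,0.2],[-36,2,-8,0,1,0,0.2],[-35,3,-8,0,1.2,0,0.2],[-36,2,-9,0,1,0,0.2]]'
python3 -m crank '[[-26,2,-7,0,0.6,0,0.2],[-12,0,-3,0,0.4,0,0.2],[0,0,0,0,0,0,0.2],[0,0,0,0,0,0,0.2]]'
python3 - <<'E'
from plan import *
im=eyes.capture('scene'); cv2.imwrite('pics/s21.png',cv2.resize(im[115:220,410:535],None,fx=5.7,fy=5.7,interpolation=cv2.INTER_CUBIC))
cv2.imwrite('pics/s21b.png',cv2.resize(im[190:300,210:330],None,fx=5,fy=5,interpolation=cv2.INTER_CUBIC))
im=eyes.capture('top'); cv2.imwrite('pics/t21.png',cv2.resize(im[160:255,140:220],None,fx=6.3,fy=6.3,interpolation=cv2.INTER_CUBIC))
p,R,h=show()
for q in [(285,283),(350,290),(347,328),(282,321)]:
    print(plane('top',(np.array(q)+.5)/4-.5+[300,100],.030)*1000)
go([603,-209.7,27],-8.8,0.2)
E
```

```text
time_s: 28.9
tool_pos: [0.562, 0.1168, 0.1691]
orientation: [0.499, 0.502, -0.501, -0.498]
contact_force: [0.8, 0.4, -0.9]
grip_width: 0.599
time_s: 29.57
tool_pos: [0.5985, -0.172, 0.151]
orientation: [0.533, 0.465, -0.464, -0.533]
contact_force: [0.8, 0.6, -0.7]
grip_width: 0.597
time_s: 29.9
tool_pos: [0.6031, -0.2094, 0.1486]
orientation: [0.537, 0.46, -0.46, -0.537]
contact_force: [-0.2, -0.1, 0.3]
grip_width: 0.603
t 30.00 tcp [ 603.2 -208.1  148.8] head 171.29 down(0.0007,0.0001) F [0.  0.1 0.1] grip 0.601 j1 -0.09 j6 -0.06
[[ 617.27673052 -187.03744985   30.        ]]
[[ 612.84068534 -235.11667192   30.        ]]
[[ 584.7872024 -233.0470121   30.       ]]
[[ 589.25696937 -185.01769955   30.        ]]
t 30.00 tcp [ 603.2 -208.1  148.8] head 171.29 down(0.0007,0.0001) F [0.  0.1 0.1] grip 0.601 j1 -0.09 j6 -0.06
[[0,10,0,0,0,0,0.2],[0,22,0,0,0,0,0.2],[-1,29,0,0,0,0,0.2],[0,29,0,0,0,0,0.2],[0,22,0,0,0,0,0.2],[-1,10,0,0,0,0,0.2]]
end [ 603.  -210.1   26.8] turn 0.0 of -0.1 rows 6
```

View pics/s21.png

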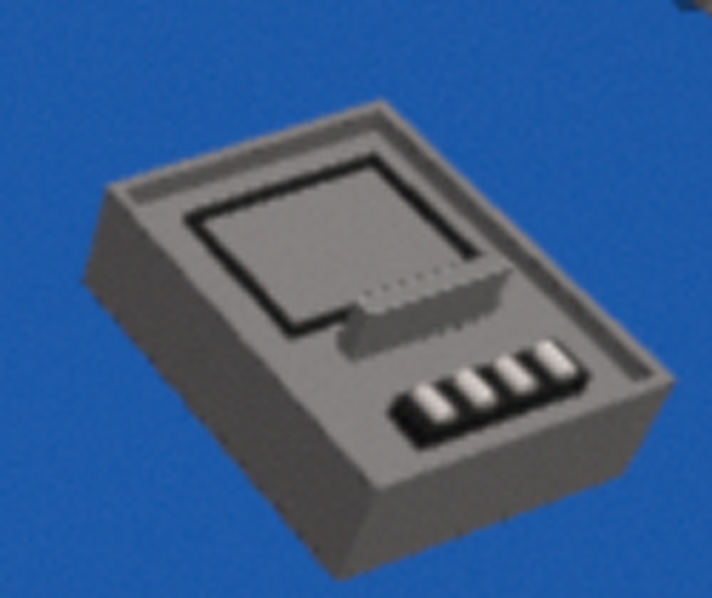

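View pics/s21b.png

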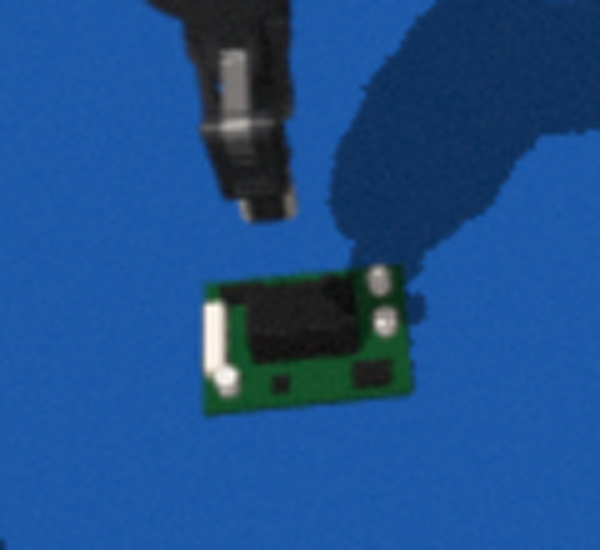

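View pics/t21.png

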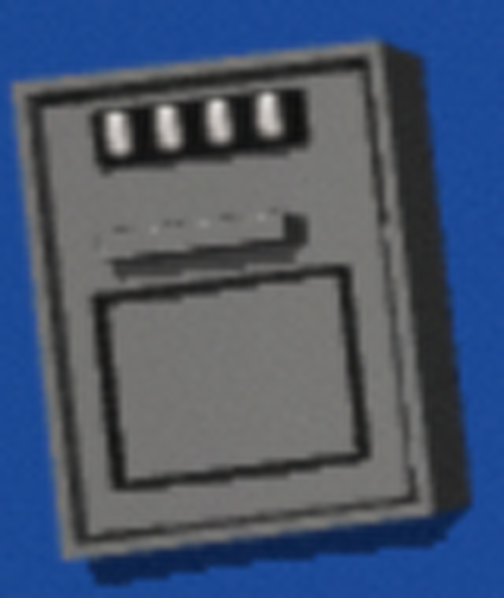

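```bash
python3 -m crank '[[-1,14,0,0,0,0,0.2],[-1,26,0,0,0,0,0.2],[0,32,0,0,0,0,0.2],[0,26,0,0,0,0,0.2],[0,15,0,0,0,0,0.2],[0,6,0,0,0,0,0.2],[0,2,0,0,0,0,0.2],[0,0,0,0,0,0,0.2]]' 60
python3 -c "
from plan import *
show()"
python3 -m crank '[[0,0,0,0,0,0,-1],[0,0,0,0,0,0,-1],[0,0,0,0,0,0,-1],[0,0,0,0,0,0,-1]]'
python3 -c "
from plan import *
show()"
```

```text
time_s: 30.67
tool_pos: [0.6034, -0.2104, 0.0281]
orientation: [0.537, 0.461, -0.461, -0.536]
contact_force: [-0.2, -0.2, 0.1]
grip_width: 0.599
t 30.67 tcp [ 603.4 -210.4   28.1] head 171.31 down(0.0010,-0.0004) F [-0.2 -0.2  0.1] grip 0.599 j1 -0.09 j6 -0.06
time_s: 31.0
tool_pos: [0.604, -0.2111, 0.0293]
orientation: [0.538, 0.461, -0.46, -0.536]
contact_force: [-0.7, 1.8, 6.9]
grip_width: 0.308
t 31.00 tcp [ 604.  -211.1   29.3] head 171.25 down(0.0034,-0.0006) F [-0.7  1.8  6.9] grip 0.308 j1 -0.09 j6 -0.06
```

```bash
python3 -m crank '[[0,-5,0,0,0,0,-1],[0,-16,0,0,0,0,-1],[0,-30,0,0,0,0,-1],[0,-35,0,0,0,0,-1],[0,-35,0,0,0,0,-1],[0,-20,0,0,0,0,-1],[0,-5,0,0,0,0,-1]]'
python3 - <<'E'
from plan import *
show()
im=eyes.capture('scene'); cv2.imwrite('pics/s22.png',cv2.resize(im[150:300,200:350],None,fx=4,fy=4,interpolation=cv2.INTER_CUBIC))
a=np.radians(7.6);B=np.array([[np.cos(a),np.sin(a)],[-np.sin(a),np.cos(a)]])
for nm,q,k,o,z,n in [('fence top',[(92,295),(350,265),(370,459),(118,492)],6.3,[140,160],.060,'top'),('fence sc',[(183,217),(377,150),(290,337)],5.7,[410,115],.060,'scene')]:
    P=plane(n,(np.array(q,float)+.5)/k-.5+o,z)[:,:2]*1000; e=np.diff(np.vstack([P,P[:1]]),axis=0)
    c=P.mean(0) if len(P)==4 else (P[1]+P[2])/2
    print(nm,P.round(1).tolist(),c.round(1),np.hypot(*e.T).round(1),np.degrees(np.arctan2(e[:,1],e[:,0])).round(1),B@(c-[503.2,366.5]))
E
```

```text
time_s: 31.58
tool_pos: [0.6045, -0.2118, 0.1787]
orientation: [0.539, 0.462, -0.459, -0.534]
contact_force: [0.3, -0.6, -2.3]
grip_width: 0.307
t 31.58 tcp [ 604.5 -211.8  178.7] head 171.23 down(0.0079,-0.0021) F [ 0.3 -0.6 -2.3] grip 0.307 j1 -0.09 j6 -0.06
fence top [[503.6, 424.4], [518.3, 311.7], [432.3, 301.0], [416.7, 410.7]] [467.7 361.9] [113.6  86.6 110.8  87.9] [ -82.6 -172.8   98.1    9. ] [-35.77091285   0.15967091]
fence sc [[436.1, 302.0], [417.7, 416.2], [523.2, 312.7]] [470.4 364.4] [115.6 147.7  87.7] [  99.2  -44.4 -173. ] [-32.75982082   2.28668483]
```

View pics/s22.png

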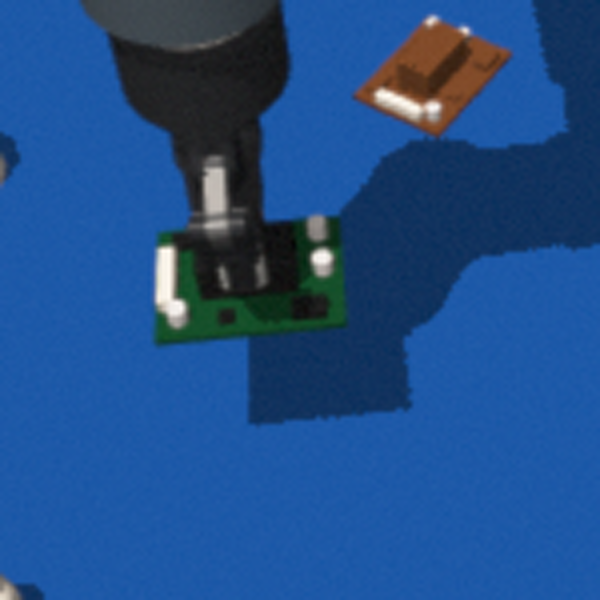

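```bash
python3 - <<'E'
from plan import *
go([468.6,362.6,160],7.6,-1,vmax=36)
E
```

```text
t 31.63 tcp [ 604.  -211.5  177.1] head 171.22 down(0.0060,-0.0011) F [ 0.5 -0.1 -0.8] grip 0.304 j1 -0.09 j6 -0.06
[[11,0,5,0,-0.4,0,-1],[24,1,9,0,-0.6,0,-1],[32,1,12,0,-1,0,-1],[32,1,12,0,-1,0,-1],[33,1,11,0,-1,0,-1],[32,1,11,0,-0.8,0,-1],[33,1,10,0,-1,0,-1],[33,0,10,0,-1,0,-1]]
[[33,1,9,0,-1,0,-1],[33,1,8,0,-0.8,0,-1],[34,1,8,0,-1,0,-1],[33,1,8,0,-1,0,-1],[34,1,6,0,-1,0,-1],[33,1,7,0,-0.8,0,-1],[34,1,5,0,-1,0,-1],[34,1,5,0,-1,0,-1]]
[[34,1,5,0,-1,0,-1],[26,0,3,0,-0.6,0,-1],[12,1,1,0,-0.4,0,-1]]
end [468.9 363.  159.6] turn 16.4 of 16.4 rows 19
```

```bash
python3 -m crank '[[11,0,5,0,-0.4,0,-1],[24,1,9,0,-0.6,0,-1],[32,1,12,0,-1,0,-1],[32,1,12,0,-1,0,-1],[33,1,11,0,-1,0,-1],[32,1,11,0,-0.8,0,-1],[33,1,10,0,-1,0,-1],[33,0,10,0,-1,0,-1]]'
python3 -m crank '[[33,1,9,0,-1,0,-1],[33,1,8,0,-0.8,0,-1],[34,1,8,0,-1,0,-1],[33,1,8,0,-1,0,-1],[34,1,6,0,-1,0,-1],[33,1,7,0,-0.8,0,-1],[34,1,5,0,-1,0,-1],[34,1,5,0,-1,0,-1]]'
python3 -m crank '[[34,1,5,0,-1,0,-1],[26,0,3,0,-0.6,0,-1],[12,1,1,0,-0.4,0,-1],[0,10,0,0,0,0,-1],[0,20,0,0,0,0,-1],[0,18,0,0,0,0,-1],[0,8,0,0,0,0,-1],[0,0,0,0,0,0,-1]]'
python3 - <<'E'
from plan import *
show()
im=eyes.capture('scene'); cv2.imwrite('pics/s23.png',cv2.resize(im[115:220,410:535],None,fx=5.7,fy=5.7,interpolation=cv2.INTER_CUBIC))
im=eyes.capture('top'); cv2.imwrite('pics/t23.png',cv2.resize(im[160:255,140:220],None,fx=6.3,fy=6.3,interpolation=cv2.INTER_CUBIC))
show()
E
```

```text
time_s: 32.3
tool_pos: [0.5441, 0.0277, 0.1648]
orientation: [-0.507, -0.49, 0.493, 0.509]
contact_force: [0.2, 0.4, -1.7]
grip_width: 0.308
time_s: 32.97
tool_pos: [0.482, 0.2938, 0.1571]
orientation: [-0.474, -0.523, 0.526, 0.475]
contact_force: [0.5, 0.0, -2.1]
grip_width: 0.309
time_s: 33.63
tool_pos: [0.4659, 0.3609, 0.0978]
orientation: [-0.466, -0.529, 0.534, 0.466]
contact_force: [0.0, -0.6, -1.3]
grip_width: 0.308
t 33.63 tcp [465.9 360.9  97.8] head -172.44 down(-0.0050,-0.0051) F [ 0.  -0.6 -1.3] grip 0.308 j1 0.92 j6 -0.79
t 33.73 tcp [467.6 362.6 101.2] head -172.40 down(-0.0002,-0.0010) F [-0.1  0.1 -0.6] grip 0.310 j1 0.92 j6 -0.79
```

View pics/s23.png

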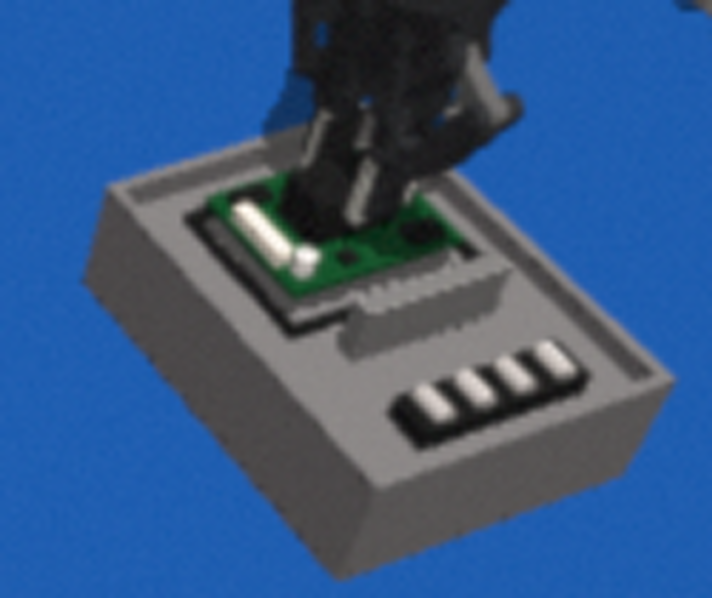

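View pics/t23.png

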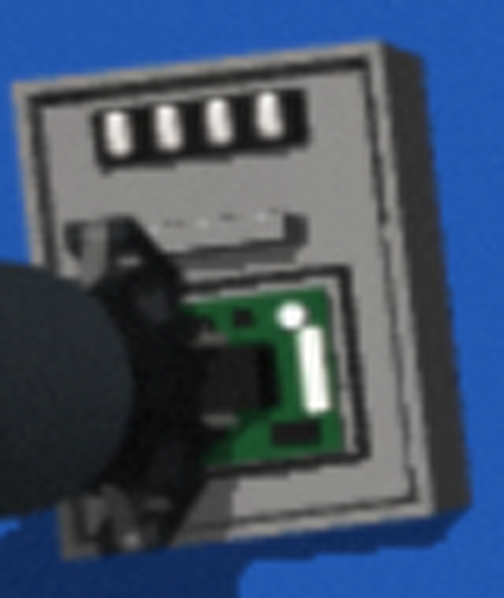

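```bash
python3 - <<'E'
from plan import *
a=np.radians(7.6);B=np.array([[np.cos(a),np.sin(a)],[-np.sin(a),np.cos(a)]])
f=lambda n,q,k,o,z,c: ((plane(n,(np.array(q,float)+.5)/k-.5+o,z)[:,:2]*1000-c)@B.T).round(1)
print('top',f('top',[(329,288),(345,453)],6.3,[140,160],.076,[467.7,361.9]),'ideal 36,-48;-36,-48')
print('scene',f('scene',[(208,196),(297,298),(462,246)],5.7,[410,115],.076,[470.4,364.4]),'ideal -36,-48; 36,-48; 36,48')
show()
E
```

```text
top [[ 33.5 -51.3]
 [-39.  -50.3]] ideal 36,-48;-36,-48
scene [[-36.5 -51.3]
 [ 37.6 -53.7]
 [ 39.4  37. ]] ideal -36,-48; 36,-48; 36,48
t 33.73 tcp [467.6 362.6 101.2] head -172.40 down(-0.0002,-0.0010) F [-0.1  0.1 -0.6] grip 0.310 j1 0.92 j6 -0.79
```

```bash
python3 -m crank '[[2,3,-1,0,0,0,-1],[1,4,0,0,0,0,-1],[0,2,0,0,0,0,-1],[0,0,0,0,0,0,-1],[0,0,0,0,0,0,-1]]'
python3 - <<'E'
from plan import *
im=eyes.capture('scene'); cv2.imwrite('pics/s24.png',cv2.resize(im[125:185,430:510],None,fx=9,fy=9,interpolation=cv2.INTER_CUBIC))
im=eyes.capture('top'); cv2.imwrite('pics/t24.png',cv2.resize(im[190:250,145:215],None,fx=9,fy=9,interpolation=cv2.INTER_CUBIC))
show()
E
```

```text
time_s: 34.15
tool_pos: [0.468, 0.3665, 0.0923]
orientation: [-0.466, -0.532, 0.532, 0.466]
contact_force: [-0.4, -0.2, -1.2]
grip_width: 0.312
t 34.25 tcp [468.1 366.6  92.5] head -172.37 down(0.0003,0.0002) F [ 0.5  1.  -1.4] grip 0.307 j1 0.93 j6 -0.79
```

View pics/s24.png

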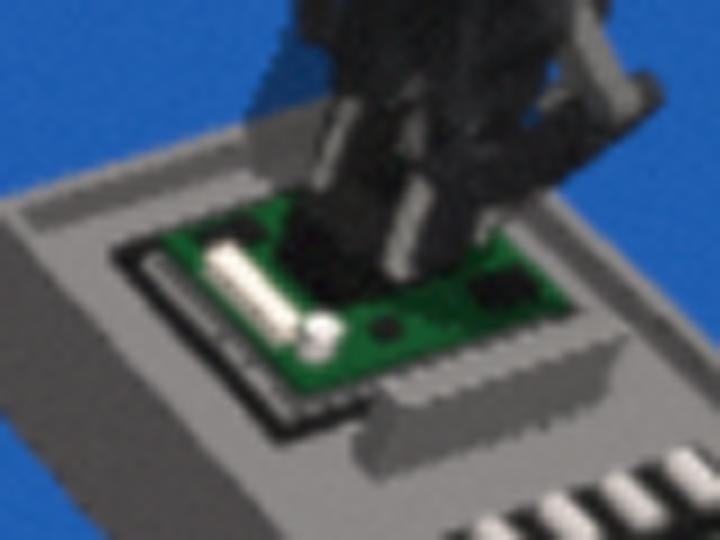

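View pics/t24.png

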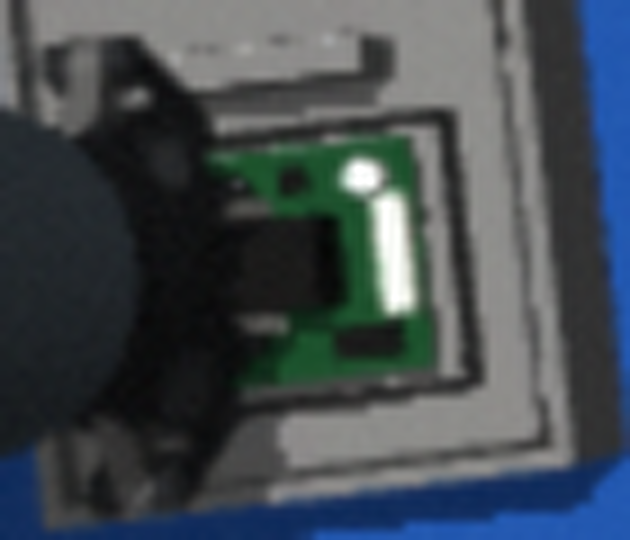

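```bash
python3 - <<'E'
from plan import *
a=np.radians(7.6);B=np.array([[np.cos(a),np.sin(a)],[-np.sin(a),np.cos(a)]])
f=lambda n,q,k,o,z,c: ((plane(n,(np.array(q,float)+.5)/k-.5+o,z)[:,:2]*1000-c)@B.T).round(1)
print('top',f('top',[(412,136),(438,371)],9,[145,190],.067,[467.7,361.9]),'ideal 36,-48;-36,-48')
print('fence',f('top',[(455,108),(481,382)],9,[145,190],.060,[467.7,361.9]),'ideal 44,-56;-44,-56')
print('scene',f('scene',[(160,236),(303,397),(582,307)],9,[430,125],.067,[470.4,364.4]),'ideal -36,-48; 36,-48; 36,48')
print('fence',f('scene',[(111,252),(278,443)],9,[430,125],.060,[470.4,364.4]),'ideal -44,-56; 44,-56')
E
```

```text
top [[ 36.2 -44.6]
 [-36.8 -44.6]] ideal 36,-48;-36,-48
fence [[ 43.7 -56.4]
 [-41.8 -55. ]] ideal 44,-56;-44,-56
scene [[-36.6 -44.7]
 [ 38.  -46.4]
 [ 39.4  52.2]] ideal -36,-48; 36,-48; 36,48
fence [[-42.4 -56.6]
 [ 45.6 -58.4]] ideal -44,-56; 44,-56
```

```bash
python3 -m crank '[[-2,1,0,0,0,0,-1],[-0.5,2,0,0,0,0,-1],[0,1,0,0,0,0,-1],[0,0,0,0,0,0,-1]]'
python3 - <<'E'
from plan import *
im=eyes.capture('scene'); cv2.imwrite('pics/s25.png',cv2.resize(im[125:185,430:510],None,fx=9,fy=9,interpolation=cv2.INTER_CUBIC))
im=eyes.capture('top'); cv2.imwrite('pics/t25.png',cv2.resize(im[190:250,145:215],None,fx=9,fy=9,interpolation=cv2.INTER_CUBIC))
show()
E
```

```text
time_s: 34.58
tool_pos: [0.4682, 0.3638, 0.0879]
orientation: [-0.466, -0.532, 0.532, 0.466]
contact_force: [0.0, 0.7, -1.6]
grip_width: 0.309
t 34.68 tcp [468.4 364.   88.2] head -172.37 down(-0.0001,-0.0002) F [ 1.7 -0.3 -1.3] grip 0.307 j1 0.92 j6 -0.79
```

View pics/s25.png

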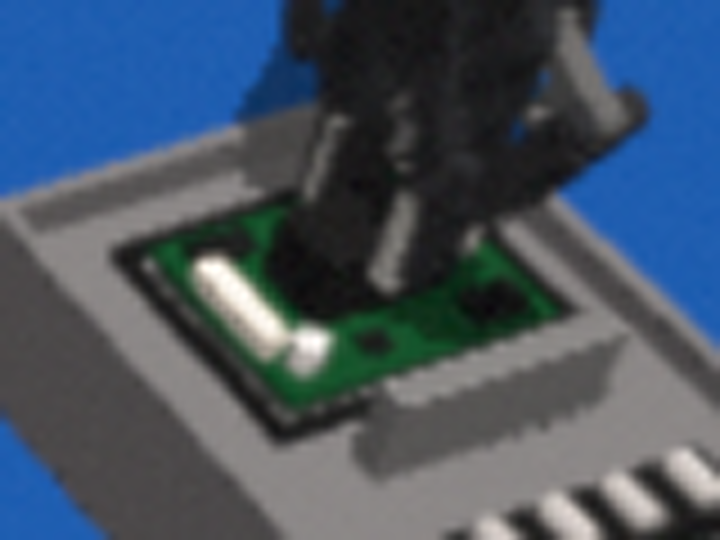

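View pics/t25.png

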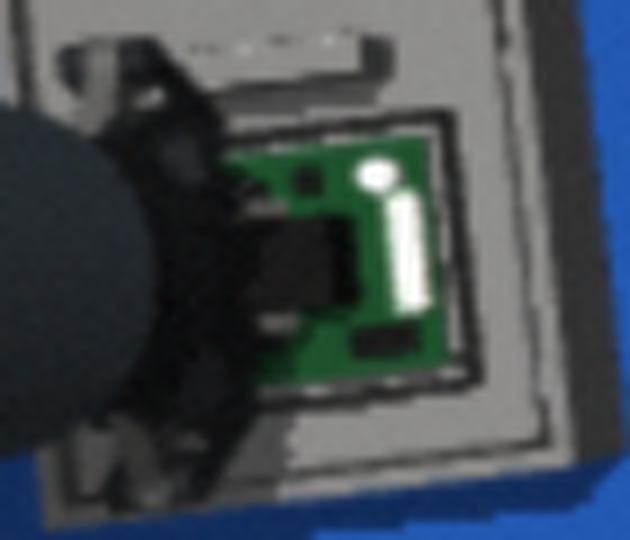

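```bash
python3 -m crank '[[0,2,0,0,0,0,-1],[0,2,0,0,0,0,-1],[0,1,0,0,0,0,-1],[0,0,0,0,0,0,-1]]'
python3 -c "
from plan import *
show()"
```

```text
time_s: 35.02
tool_pos: [0.4684, 0.364, 0.0834]
orientation: [0.466, 0.532, -0.532, -0.466]
contact_force: [-0.5, 0.0, 0.1]
grip_width: 0.307
t 35.02 tcp [468.4 364.   83.4] head -172.37 down(0.0001,-0.0000) F [-0.5  0.   0.1] grip 0.307 j1 0.92 j6 -0.79
```

```bash
python3 -m crank '[[0,1,0,0,0,0,-1],[0,0,0,0,0,0,-1]]'
python3 -c "
from plan import *
show()"
python3 -m crank '[[0,0,0,0,0,0,-0.3],[0,0,0,0,0,0,-0.2],[0,0,0,0,0,0,-0.1],[0,-1,0,0,0,0,0],[0,-4,0,0,0,0,0],[0,-14,0,0,0,0,0],[0,-25,0,0,0,0,0],[0,-35,0,0,0,0,0]]'
python3 -m crank '[[-20,-25,0,0,0,0,0],[-38,-10,0,0,0,0,0],[-40,0,0,0,0,0,0],[-40,0,0,0,0,0,0],[-40,0,0,0,0,0,0],[-40,0,0,0,0,0,0],[-40,0,0,0,0,0,0],[-40,0,0,0,0,0,0]]'
python3 -m crank '[[-25,0,0,0,0,0,0],[-10,0,0,0,0,0,0],[0,0,0,0,0,0,0]]'
python3 - <<'E'
from plan import *
im=eyes.capture('scene'); cv2.imwrite('pics/s26.png',im); cv2.imwrite('pics/s26z.png',cv2.resize(im[115:220,410:535],None,fx=6,fy=5.7,interpolation=cv2.INTER_CUBIC))
im=eyes.capture('top'); cv2.imwrite('pics/t26.png',im); cv2.imwrite('pics/t26z.png',cv2.resize(im[160:255,140:220],None,fx=6.3,fy=6.3,interpolation=cv2.INTER_CUBIC))
show()
E
```

```text
time_s: 35.18
tool_pos: [0.4684, 0.3641, 0.0833]
orientation: [0.466, 0.532, -0.532, -0.465]
contact_force: [-4.4, -1.3, 5.6]
grip_width: 0.307
t 35.18 tcp [468.4 364.1  83.3] head -172.35 down(0.0006,0.0003) F [-4.4 -1.3  5.6] grip 0.307 j1 0.92 j6 -0.79
time_s: 35.85
tool_pos: [0.4671, 0.3629, 0.1597]
orientation: [-0.466, -0.53, 0.534, 0.466]
contact_force: [0.1, 0.1, 0.1]
grip_width: 0.499
time_s: 36.52
tool_pos: [0.5079, 0.0668, 0.1969]
orientation: [0.466, 0.533, -0.532, -0.465]
contact_force: [1.9, -0.0, -0.5]
grip_width: 0.502
time_s: 36.77
tool_pos: [0.5128, 0.032, 0.1966]
orientation: [0.467, 0.532, -0.531, -0.466]
contact_force: [0.4, 0.4, -1.0]
grip_width: 0.494
t 36.87 tcp [512.7  34.2 196.4] head -172.41 down(0.0003,0.0003) F [ 0.  -0.3 -0.3] grip 0.499 j1 0.37 j6 -0.24
```

View pics/s26.png

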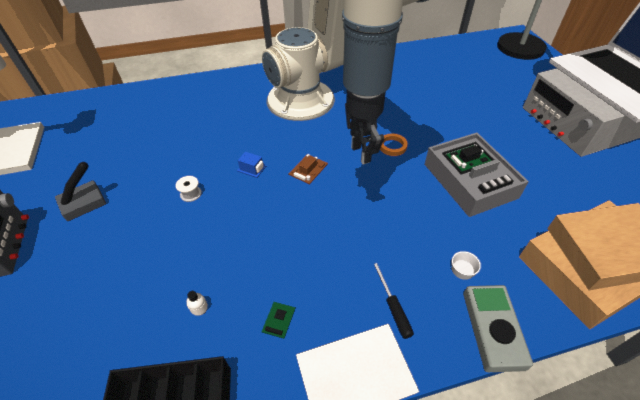

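View pics/s26z.png

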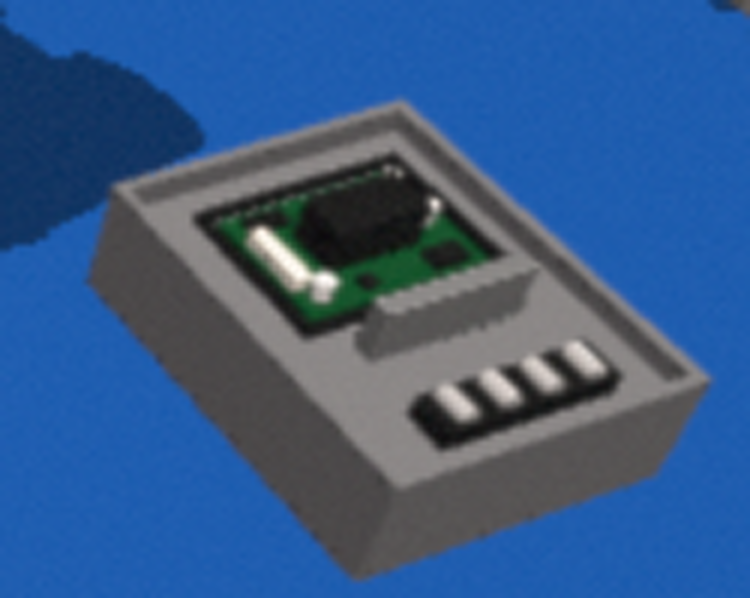

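View pics/t26z.png

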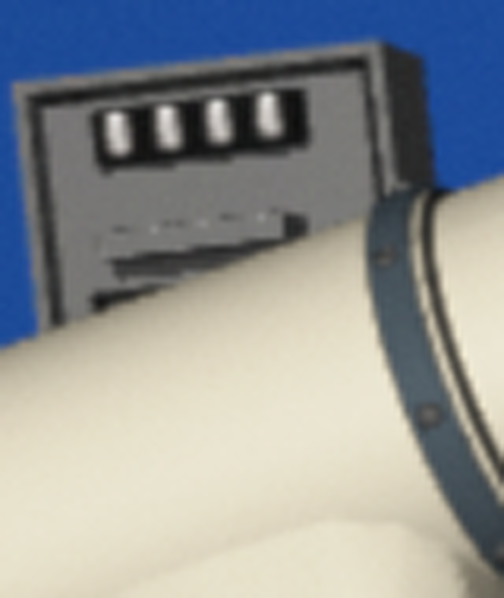

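View pics/t26.png

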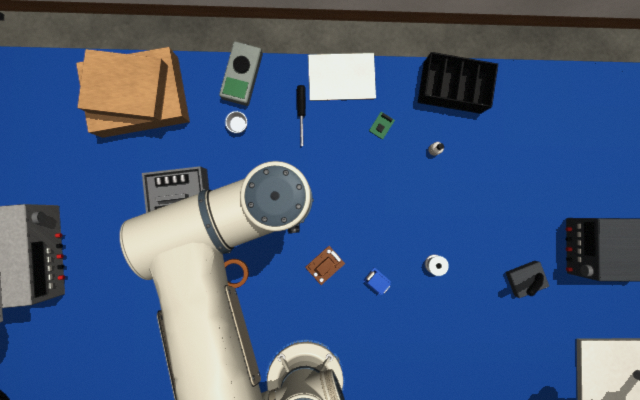

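```bash
python3 -m crank '[[-20,0,0,0,0,0,0],[-35,0,0,0,0,0,0],[-38,0,0,0,0,0,0],[-38,0,0,0,0,0,0],[-35,0,0,0,0,0,0],[-20,0,0,0,0,0,0],[0,0,0,0,0,0,0],[0,0,0,0,0,0,0]]'
python3 - <<'E'
from plan import *
im=eyes.capture('top'); cv2.imwrite('pics/t27z.png',cv2.resize(im[160:255,140:220],None,fx=6.3,fy=6.3,interpolation=cv2.INTER_CUBIC))
show()
a=cv2.imread('pics/scene0.png'); b=eyes.capture('scene')
for n,(x,y,w,h) in dict(flux=(182,285,30,35),tin=(445,245,42,40),driver=(368,255,50,90),bare=(255,298,45,45),spool=(170,170,35,36),tape=(376,130,36,30)).items():
    print(n,np.abs(a[y:y+h,x:x+w].astype(int)-b[y:y+h,x:x+w]).mean().round(1))
E
```

```text
time_s: 37.53
tool_pos: [0.5376, -0.1499, 0.1959]
orientation: [-0.466, -0.532, 0.532, 0.466]
contact_force: [0.4, 0.6, 0.7]
grip_width: 0.506
t 37.58 tcp [ 537.6 -149.2  196.1] head -172.33 down(-0.0003,0.0004) F [0.7 0.4 0. ] grip 0.503 j1 0.01 j6 0.12
flux 1.9
tin 1.9
driver 1.9
bare 2.0
spool 1.8
tape 8.8
```

View pics/t27z.png

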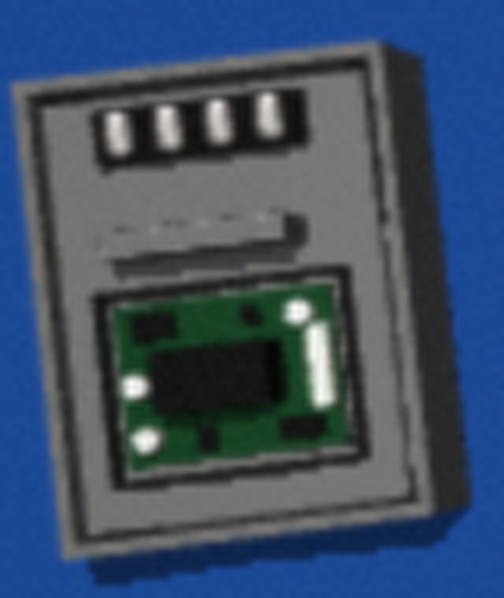

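```bash
python3 - <<'E'
from plan import *
b=eyes.capture('scene'); a=cv2.imread('pics/scene0.png')
for i in (a,b):
    c=i[125:165,370:415].astype(int); m=(c[...,2]>c[...,0]+15); ys,xs=np.nonzero(m); print(m.sum(),xs.mean()+370,ys.mean()+125)
E
python3 -c "
from rig import ticket
print(ticket.sign_off())"
```

```text
360 392.68055555555554 144.31944444444446
368 392.45108695652175 144.41576086956522
the job is handed in; nothing more can be done
None
```

The kit box is packed as asked, handed in at about 37.7 s of the 72 s allowed. The heat sink is in the long cavity and the transformer in the short one. The divider is on its posts and the large green board is in its pocket. Each piece was lowered to contact before release, and the gripper is open and clear.

- **Heat sink:** the first attempt stopped about 4 mm short of the floor, with 8–10 N of contact. I took the cause to be the finger linkage on the box rim. I set it on the bench, gripped it higher and placed it properly.
- **Seating:** every piece was released at the tool height expected for a seated part, within about 1 mm. Contact forces stayed under 10 N in every reading I took.
- **Last pictures:** the divider sits level below the rim with an even gap all round. The board lies inside the pocket fence on all four sides. The bottom-layer pieces were last seen inside their fences before the divider covered them.
- **Bystanders:** they are where they started. The tape's image patch differed from the first picture more than the others did, but its position is the same to within 0.3 px, so I put that down to changed shadow.
- **Disagreements:** the two cameras differed by 2–4 mm on some positions. I averaged them and corrected by looking again before each lowering.

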